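# Put the bore gauges back in their rack and close the keeper

### The arm

A 6-joint arm with a two-finger parallel gripper is mounted at the origin on the work surface. World frame = base frame: x ahead of the robot, y to its left, z up, the work surface at z = 0. Lengths are in m, angles in rad, forces in N, time in s.
With the tool pointing down it reaches from about 0.35 to 0.975 m from the base axis. Payload 4.9 kg.
Tool frame: the origin (TCP) lies midway between the tips of the shut fingers; the grasp point (between the pads) lies 19 mm behind it; z points along the fingers, y is the line along which they close (so a half turn about z gives the same grasp; the last joint's range is limited). The gripper opens to 85 mm and grips with 20 to 120 N. Pads are 22 mm wide; open, the fingers measure 114 mm over their backs; the gripper's body (76 mm by 85 mm) begins 54 mm behind the grasp point. The pads swing forward as they close: fully open they stand 13 mm farther back than shut.
Start: joints at [-1.409, 0.053, 1.613, -0, 1.476, -0.119], TCP at [0.173, -0.601, 0.231] pointing down, gripper open.
Joint ranges: [-3.01, 3.01], [-1.01, 2.22], [0.06, 2.58], [-1.02, 4.17], [0.09, 2.62], [-3.14, 3.14]. Speed limits (rad/s): [2.57, 2.57, 3.14, 3.14, 3.14, 3.14].

### API

Orientations are given as a rotation vector (axis times angle).
In Python, from station import ctrl gives the robot as it stands.
- The arm moves only by the shell command python3 -m handwheel 'ROWS' [FORCE]. ROWS is JSON, a list of rows, each an object with "gripper": the gripper command: -1 is fully open, 1 is shut, values between are in proportion; "offset": the shift along the tool's x, y, z in mm, a list of three; "rotation": the turn, a rotation vector about the tool's x, y, z in rad, a list of three. A call has exactly 8 rows; each row is the pose to reach, as a shift and turn from the pose commanded when the call began, along the tool's axes at that moment; what a row does not reach only later rows make up. A row lasts 1/8 s, in which the tool goes at most 62.5 mm and 10.7 degrees, less where a joint would pass 70% of its speed; a pose out of reach is approached as far as the arm can. A call with a gripper value outside its range is refused whole. The fingers move at their own pace and stop on an object; FORCE is the grip in N (left out, the last holds). Time passes only in rows, so rows that repeat a pose let the fingers close, or fill a call up. It gives the time, the measured TCP pose, the force, the opening and the grip force at its end, in the units of the state.
- ctrl.get_obs(): the state, without advancing time (a new reading comes with each control period).
- ctrl.get_image(name): name is "scene" or "top" or "wrist"; returns a dict with "image" (400x640x3 uint8, red, green, blue), "fovy" (degrees; the focal length in pixels is half the picture's height over the tangent of half this angle, whatever the lens; pixels are square), "cx", "cy" (the principal point, pixels), "xyz" and "attitude" of the camera in the world. Camera axes: x right, y up, looking along -z (the intrinsics and any distortion apply to the point x, -y, -z); pixel columns grow to the right and rows downward; lengths in m; the calibration is good to about 2 mm. A picture is of the moment at which its call begins. There is no depth.
- ctrl.finish_job(): hands the job in; it is judged then, once.
The state is a dict: "t": time; "q": joint angles; "dq": joint speeds; "effort": joint torques, N m; "tool_pos": TCP position; "tool_rot": TCP orientation; "contact_force": force on the tool from outside, world axes, zero at the start; "wrist_torque": the same for the moment, N m; "opening": finger opening in m; "grip_force": force on a finger pad.
Only numpy, scipy, OpenCV 4.12 (cv2) and the standard library are available. Lean on these libraries where they do the work, as an engineer would, in place of code of your own. Each camera call takes 0.05 s, during which the arm holds its last target. There are 200 camera calls.

### The job

The drill press bores have been measured: push the rack's keeper bar fully back, lay every bore gauge on the bench down into a free cradle of its own size (large gauges in the wide notches, small ones in the narrow notches), dial face up and dials at the end away from the keeper, fully home in the notches, and then slide the keeper fully closed over them. The gauges are delicate: handle them gently, gripping them with no more than about 20 N. Leave the other things on the bench where they are.

Things in the scene. Friction and masses are not known exactly. Their poses are not given: they have to be found in the camera images.
- rack: fixed plywood rack, 270 (x) by 320 (y) mm; origin on the bench below the middle of the grip places; x towards the keeper end, z up. 5 lanes along x, 60 mm apart. Two notched boards 10 mm thick stand across them at x = -40 and +40, tops 46 mm above the bench; necks lie in the first, tubes in the second, grips between (70 mm gap, 5 mm play each way; base 8 mm thick)
- board_far (a point): middle of the top of the notched board at rack x = +40 mm, 46 mm above the bench. All notches are bevelled: the top 9 mm widens by about 4.5 mm each side. On the dial side (rack x = -103 to -53) felt ledges carry the dials so that they lie level. Steel runners 12 mm wide, 44 mm high carry the keeper along both outer edges
- keeper (a joint): keeper: flat aluminium bar 18 mm wide, 320 mm long, across all five lanes, underside 47 and top 56 mm above the bench (3 mm over the tubes of seated gauges). Slides along the rack's x: 0 = closed, over the tubes at rack x = 69 mm; 0.065 m = fully back, past the tips. Stays where left; about 2 N moves it. A gauge standing proud blocks it
- keeper_knob (a point): the black round knob on the middle of the keeper bar, 20 mm diameter, from 62 to 90 mm above the bench; this point is its middle, 76 mm above the bench, at rack x = 69 mm + keeper value, y = 0
- lane0 (a point): cradle for a large gauge, at rack y = 120 mm: notches 20 mm wide, their bottoms 28 mm above the bench. This point is where the origin of a seated large gauge comes, 21 mm above the bench; the gauge then has its x along the rack's x
- lane1 (a point): cradle for a large gauge, at rack y = 60 mm: notches 20 mm wide, their bottoms 28 mm above the bench. This point is where the origin of a seated large gauge comes, 21 mm above the bench; the gauge then has its x along the rack's x
- lane2 (a point): cradle for a small gauge, at rack y = 0 mm: notches 14 mm wide, their bottoms 34 mm above the bench. This point is where the origin of a seated small gauge comes, 27 mm above the bench; the gauge then has its x along the rack's x
- lane3 (a point): cradle for a small gauge, at rack y = -60 mm: notches 14 mm wide, their bottoms 34 mm above the bench. This point is where the origin of a seated small gauge comes, 27 mm above the bench; the gauge then has its x along the rack's x
- lane4 (a point): cradle for a small gauge, at rack y = -120 mm: notches 14 mm wide, their bottoms 34 mm above the bench. This point is where the origin of a seated small gauge comes, 27 mm above the bench; the gauge then has its x along the rack's x
- large0: large dial bore gauge lying face up, about 0.3 kg (+-25%). Origin on its underside below the middle of the grip, its balance point; x from dial to tip, z out of the dial face. Axis 15 mm above the underside. Dial box 46 dia, 30 thick, centre x = -73; neck 16 dia, x -50 to -30; rubber grip 30 dia, -30 to +30; tube 16 dia, +30 to +110; foot 36 wide, 17 high, +96 to +110 (mm). May be absent
- large0_dial (a point): centre of the dial face of large0, on its upper side
- large1: large dial bore gauge lying face up, about 0.3 kg (+-25%). Origin on its underside below the middle of the grip, its balance point; x from dial to tip, z out of the dial face. Axis 15 mm above the underside. Dial box 46 dia, 30 thick, centre x = -73; neck 16 dia, x -50 to -30; rubber grip 30 dia, -30 to +30; tube 16 dia, +30 to +110; foot 36 wide, 17 high, +96 to +110 (mm). May be absent
- large1_dial (a point): centre of the dial face of large1, on its upper side
- small0: small dial bore gauge lying face up, about 0.18 kg (+-25%). Origin on its underside below the middle of the grip, its balance point; x from dial to tip, z out of the dial face. Axis 12 mm above the underside. Dial box 38 dia, 24 thick, centre x = -69; neck 10 dia, x -50 to -30; rubber grip 24 dia, -30 to +30; tube 10 dia, +30 to +110; foot 32 wide, 14 high, +96 to +110 (mm). May be absent
- small0_dial (a point): centre of the dial face of small0, on its upper side
- small1: small dial bore gauge lying face up, about 0.18 kg (+-25%). Origin on its underside below the middle of the grip, its balance point; x from dial to tip, z out of the dial face. Axis 12 mm above the underside. Dial box 38 dia, 24 thick, centre x = -69; neck 10 dia, x -50 to -30; rubber grip 24 dia, -30 to +30; tube 10 dia, +30 to +110; foot 32 wide, 14 high, +96 to +110 (mm). May be absent
- small1_dial (a point): centre of the dial face of small1, on its upper side
- small2: small dial bore gauge lying face up, about 0.18 kg (+-25%). Origin on its underside below the middle of the grip, its balance point; x from dial to tip, z out of the dial face. Axis 12 mm above the underside. Dial box 38 dia, 24 thick, centre x = -69; neck 10 dia, x -50 to -30; rubber grip 24 dia, -30 to +30; tube 10 dia, +30 to +110; foot 32 wide, 14 high, +96 to +110 (mm). May be absent
- small2_dial (a point): centre of the dial face of small2, on its upper side
- spray_can: bystander: a spray can, 66 mm diameter, 190 mm tall, origin under its middle
- wrench: bystander: a steel wrench 200 mm long, lying flat
- tape: bystander: a tape measure, 70 by 40 by 66 mm, origin under its middle
- bowl: bystander: a red plastic dish, 90 mm across, 35 mm high, origin under its middle
There are look-alikes about, which are no part of the job. What is shaped like the small0 but green or purple is not meant.

How it is judged:
By the outcome, as a careful person would: the job done as asked, in the order asked, and still so for the second after the job is handed in, with the robot touching nothing.
Of large0, large1, small0, small1, small2 only 4 to 5 are there at a start; the rules pass over those that are not, and their reading is None.
At some moment in a run one of large0, large1, small0, small1, small2 may be knocked a few centimetres aside while the robot is not near it.
It also fails if it takes over 200 s, if anything falls off the work surface, if the arm or the gripper's body presses on something with over 40 N, if the wrist force passes 120 N, or if a joint passes its speed limit or range.

## Working session

There is one attempt and no reset: what is moved stays moved. The work goes in short steps, Python scripts to look and compute and a shell command to move; the robot and the scene stay as the last step left them, time stands still between calls to the robot, and variables do not carry over. Pictures are saved under pics/ and viewed, at most 14 in all, crops included, and the job is handed in when it is done.

```bash
ls; mkdir -p pics; python3 - <<'E'
from station import ctrl
import cv2,numpy as np
print(ctrl.get_obs())
for n in ["scene","top"]:
    d=ctrl.get_image(n); cv2.imwrite(f"pics/{n}0.png",d["image"][:,:,::-1])
    print({k:v for k,v in d.items() if k!="image"})
E
```

```text
pics
{'t': 0.0, 'q': array([-1.40900329e+00,  5.33215708e-02,  1.61430340e+00,  2.63910677e-05,
        1.47598873e+00, -1.19022844e-01]), 'dq': array([ 0.00100261,  0.00019872,  0.00320452, -0.00049093, -0.00176891,
        0.00139103]), 'effort': array([ 7.81896506e-04, -3.93678296e+01, -3.70175064e+01, -3.86977251e-05,
        6.99349330e-03,  3.57661687e-07]), 'tool_pos': array([ 0.17310503, -0.59990126,  0.23007928]), 'tool_rot': array([-3.10867551e+00, -4.39369855e-01,  2.66124065e-05]), 'contact_force': array([0.28180313, 0.26443247, 0.43762077]), 'wrist_torque': array([0.04160915, 0.0185489 , 0.00844406]), 'grip_force': 0.0, 'opening': 0.08550515146043096}
{'fovy': 57.732428237816684, 'cx': 322.06661319887905, 'cy': 194.48484467365682, 'xyz': array([ 1.22157418, -0.09783423,  0.86064704]), 'attitude': array([0.59269597, 0.54439131, 1.37395337])}
{'fovy': 53.03151127498281, 'cx': 320.61812808732105, 'cy': 202.4583748744137, 'xyz': array([ 0.34277277, -0.05268372,  1.15451216]), 'attitude': array([ 0.13425119, -0.11799346, -1.59432495])}
```

View pics/top0.png

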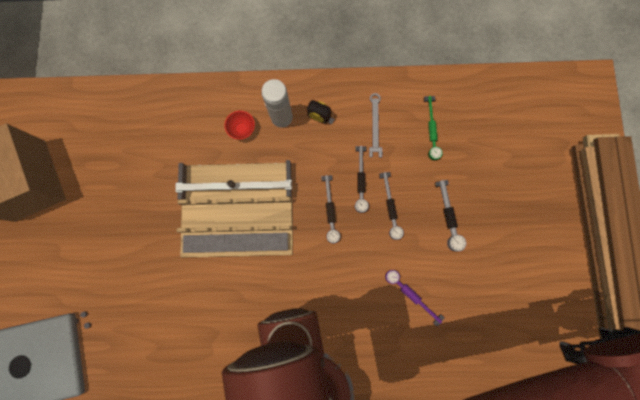

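View pics/scene0.png

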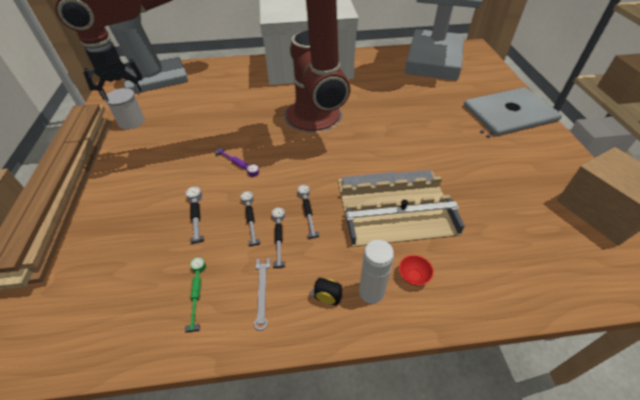

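The top view shows four wanted gauges with dials at about (333,237), (362,206), (397,233) and (457,243), all with tips pointing up the picture. The rack is at (235,210), its keeper at row 185 and partly closed. The green gauge at (433,130) and the purple one at (415,295) are decoys. The scene view agrees.

```bash
cat > h.py <<'E'
from station import ctrl
import cv2,numpy as np
from scipy.spatial.transform import Rotation as R
def img(n,save=None):
    d=ctrl.get_image(n); d["f"]=200/np.tan(np.radians(d["fovy"]/2)); d["R"]=R.from_rotvec(d["attitude"]).as_matrix()
    d["hsv"]=cv2.cvtColor(d["image"],cv2.COLOR_RGB2HSV)
    if save: cv2.imwrite(f"pics/{save}.png",d["image"][:,:,::-1])
    return d
def ray(d,uv,z):
    u=np.atleast_2d(np.array(uv,float)); c=np.c_[(u[:,0]-d["cx"])/d["f"],-(u[:,1]-d["cy"])/d["f"],-np.ones(len(u))]@d["R"].T
    return d["xyz"]+c*((z-d["xyz"][2])/c[:,2])[:,None]
def proj(d,P):
    c=(np.atleast_2d(P)-d["xyz"])@d["R"]
    return np.c_[d["cx"]-d["f"]*c[:,0]/c[:,2], d["cy"]+d["f"]*c[:,1]/c[:,2]]
def blobs(m,lo=20):
    n,l,s,c=cv2.connectedComponentsWithStats(m.astype(np.uint8),connectivity=8)
    return [(i,s[i],c[i],l==i) for i in range(1,n) if s[i,4]>=lo]
def tool():
    o=ctrl.get_obs(); return o["tool_pos"],R.from_rotvec(o["tool_rot"]).as_matrix()
def rel(p,yaw=None):
    """offset (mm) in tool axes to world TCP p; rotvec to tool-down with tool x axis at yaw"""
    t,M=tool(); print("offset mm",np.round((M.T@(np.array(p)-t))*1e3,1))
    if yaw is not None:
        T=np.array([[np.cos(yaw),np.sin(yaw),0],[np.sin(yaw),-np.cos(yaw),0],[0,0,-1]]).T.T
        print("rot",np.round(R.from_matrix(M.T@T).as_rotvec(),3))
E
python3 - <<'E'
from h import *
d=img("top"); h,s,v=cv2.split(d["hsv"])
for nm,m,z in [("white",(s<45)&(v>150),.027),("dark",(v<45),.015)]:
    m[300:]=0
    for i,st,c,_ in blobs(m,25):
        print(nm,st,np.round(c,1),np.round(ray(d,c,z)[0],3))
print("rack corners z=0 (181,256),(293,256),(181,163)(291,163)",np.round(ray(d,[(181,256),(293,256),(181,164),(291,164)],.02),3))
print("knob",np.round(ray(d,[(233,184)],.08),3)); print("tool",tool())
w=img("wrist","w0"); print(w["xyz"],w["attitude"],w["fovy"])
c=cv2.resize(d["image"][130:270,160:480,::-1],None,fx=2.5,fy=2.5,interpolation=cv2.INTER_CUBIC); cv2.imwrite("pics/topc.png",c)
E
```

```text
white [232   0  33  14 213] [249.5   4.1] [1.154 0.161 0.027]
white [225   6  10   7  29] [229.6   9.1] [1.14  0.223 0.027]
white [542   6  18  15  92] [549.7  13.5] [ 1.09  -0.76   0.027]
white [206  15  26  17 178] [218.5  24.2] [1.09  0.256 0.027]
white [169  16  13  12  55] [174.7  21.5] [1.103 0.392 0.027]
white [262  80  24  22 400] [273.2  90.6] [0.867 0.089 0.027]
white [431 148  10  10  71] [435.8 152.1] [ 0.663 -0.381  0.027]
white [239 180  52  10 323] [266.2 184.6] [0.581 0.112 0.027]
white [176 182  54  10 331] [200.5 186.3] [0.582 0.301 0.027]
white [356 199  12  12  90] [361.5 205.4] [ 0.513 -0.16   0.027]
white [391 224  12  15 102] [396.3 232.3] [ 0.434 -0.254  0.027]
white [451 229  14  21 161] [457.1 241.9] [ 0.403 -0.421  0.027]
white [328 230  11  13  86] [332.9 236. ] [ 0.429 -0.075  0.027]
white [387 271  11  12  96] [392.5 276.5] [ 0.312 -0.236  0.027]
dark [310 101  21  22 160] [322.2 110.8] [ 0.804 -0.055  0.015]
dark [445 208  11  19 130] [449.9 216.9] [ 0.475 -0.411  0.015]
rack corners z=0 (181,256),(293,256),(181,163)(291,163) [[0.384 0.354 0.02 ]
 [0.376 0.038 0.02 ]
 [0.651 0.362 0.02 ]
 [0.642 0.04  0.02 ]]
knob [[0.574 0.195 0.08 ]]
tool (array([ 0.17313368, -0.60004088,  0.23035794]), array([[ 9.60827491e-01,  2.77146992e-01, -2.76980188e-04],
       [ 2.77147081e-01, -9.60826237e-01,  1.56167864e-03],
       [ 1.66684705e-04, -1.57726802e-03, -9.99998742e-01]]))
[ 0.24652254 -0.5791709   0.37264569] [-0.25762125  0.19659044 -1.27951214] 70.41721704254569
```

View pics/topc.png

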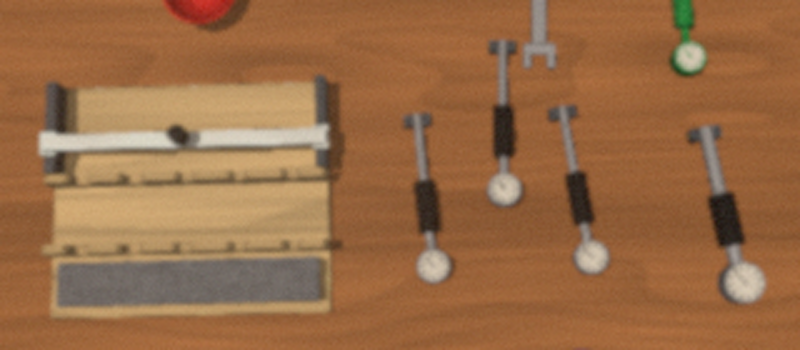

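```bash
python3 -c "
from h import *
rel([.40,-.20,.28],0)
rel([.48,.195,.24],0)"
```

```text
offset mm [ 328.9 -321.7  -49. ]
rot [-0.001  0.     0.281]
offset mm [ 515.2 -679.    -8.5]
rot [-0.001  0.     0.281]
```

```bash
python3 -m handwheel '[{"gripper":-1,"offset":[50,-49,-30],"rotation":[0,0,0.08]},{"gripper":-1,"offset":[100,-98,-49],"rotation":[0,0,0.16]},{"gripper":-1,"offset":[140,-137,-49],"rotation":[0,0,0.24]},{"gripper":-1,"offset":[180,-176,-49],"rotation":[0,0,0.281]},{"gripper":-1,"offset":[220,-215,-49],"rotation":[0,0,0.281]},{"gripper":-1,"offset":[260,-254,-49],"rotation":[0,0,0.281]},{"gripper":-1,"offset":[295,-290,-49],"rotation":[0,0,0.281]},{"gripper":-1,"offset":[329,-322,-49],"rotation":[0,0,0.281]}]' 20
python3 - <<'E'
from h import *
w=img("wrist","w1"); print(w["xyz"],w["attitude"]); rel([.48,.195,.24],0)
E
```

```text
t: 1.2
tool_pos: [0.4006, -0.1982, 0.2803]
tool_rot: [3.141, 0.0, 0.001]
contact_force: [0.5, -0.3, -0.0]
opening: 0.0856
grip_force: 0.0
[ 0.47684244 -0.19810605  0.42264402] [-0.23688794  0.23720551 -1.55774536]
offset mm [  79.4 -388.8   41.9]
rot [-0.003 -0.002  0.005]
```

View pics/w1.png

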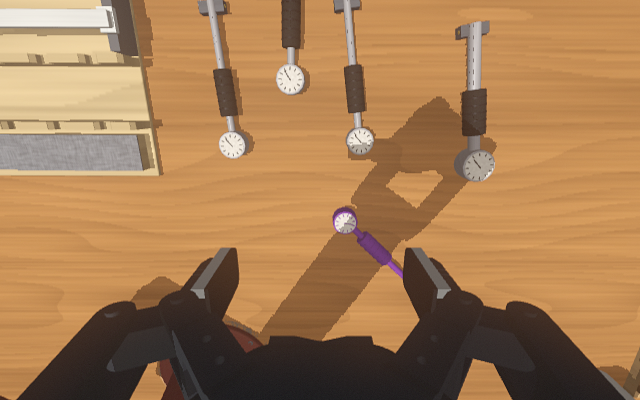

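The wrist view shows the dials at (232,145), (291,79), (360,140) and the large one at (476,165), with the rack at the left edge. Next, the rack from above.

```bash
python3 -m handwheel '[{"gripper":-1,"offset":[12,-50,0],"rotation":[0,0,0.005]},{"gripper":-1,"offset":[20,-100,0],"rotation":[0,0,0.005]},{"gripper":-1,"offset":[20,-150,0],"rotation":[0,0,0.005]},{"gripper":-1,"offset":[20,-200,0],"rotation":[0,0,0.005]},{"gripper":-1,"offset":[20,-250,0],"rotation":[0,0,0.005]},{"gripper":-1,"offset":[20,-300,0],"rotation":[0,0,0.005]},{"gripper":-1,"offset":[20,-350,0],"rotation":[0,0,0.005]},{"gripper":-1,"offset":[20,-390,0],"rotation":[0,0,0.005]}]'
python3 - <<'E'
from h import *
w=img("wrist","w2"); print(w["xyz"],w["attitude"])
E
```

```text
t: 2.25
tool_pos: [0.4198, 0.1917, 0.2802]
tool_rot: [-3.142, 0.006, -0.0]
contact_force: [0.5, 0.3, 0.8]
opening: 0.0855
grip_force: 0.0
[0.49612184 0.19139853 0.4225323 ] [-0.2365432   0.23837075 -1.56193176]
```

View pics/w2.png

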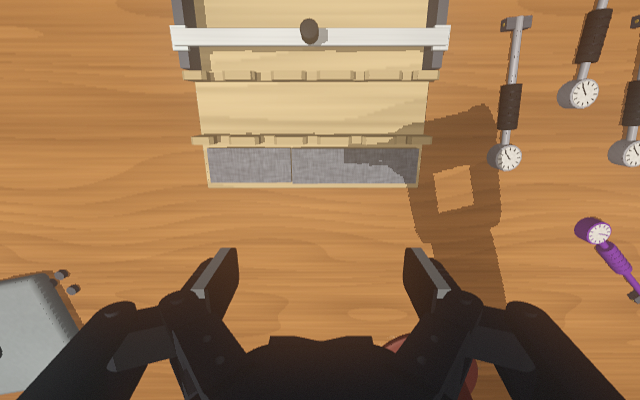

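```bash
python3 - <<'E'
import cv2
a=cv2.imread("pics/w2.png")[0:200,165:455]
cv2.imwrite("pics/w2c.png",cv2.resize(a,None,fx=2.75,fy=2.75,interpolation=cv2.INTER_CUBIC))
E
```

```text
(no output)
```

View pics/w2c.png

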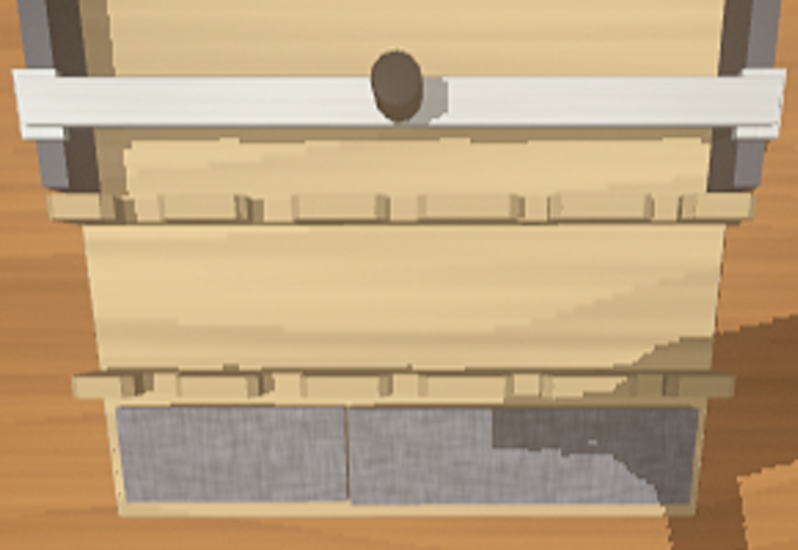

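```bash
cat >> h.py <<'E'
class W2(dict): pass
def cam(xyz,att):
    return dict(xyz=np.array(xyz),R=R.from_rotvec(att).as_matrix(),f=200/np.tan(np.radians(70.41721704/2)))
E
python3 - <<'E'
from h import *
w=img("wrist")
def c(p): return np.array(p)/2.75+[165,0]
z=.046
far=ray(w,c([(140,206),(268,206),(402,206),(534.5,206),(666.5,206)]),z)
near=ray(w,c([(156.5,386),(280,386),(406,386),(527,386)]),z)
print(np.round(far,4)); print(np.round(near,4))
print("ends far",np.round(ray(w,c([(50,206),(752,206)]),z),4),"near",np.round(ray(w,c([(73,386),(735,386)]),z),4))
print("keeper top corners",np.round(ray(w,c([(13,70),(786,70),(22,125),(780,125)]),.056),4))
print("felt corners z?",np.round(ray(w,c([(118,408),(698,408),(126,500),(692,500)]),.013),4))
print("knob top",np.round(ray(w,c([(396,72)]),.09),4))
print("base near",np.round(ray(w,c([(120,515),(694,515)]),.008),4))
print("w",w["cx"],w["cy"])
E
```

```text
[[0.535  0.3242 0.046 ]
 [0.5349 0.267  0.046 ]
 [0.5348 0.2072 0.046 ]
 [0.5347 0.1481 0.046 ]
 [0.5346 0.0894 0.046 ]]
[[0.4557 0.3251 0.046 ]
 [0.4557 0.2662 0.046 ]
 [0.4557 0.2061 0.046 ]
 [0.4556 0.1485 0.046 ]]
ends far [[0.5351 0.3644 0.046 ]
 [0.5346 0.0513 0.046 ]] near [[0.4558 0.365  0.046 ]
 [0.4555 0.0497 0.046 ]]
keeper top corners [[0.5861 0.3677 0.056 ]
 [0.5855 0.0475 0.056 ]
 [0.5657 0.3671 0.056 ]
 [0.565  0.0472 0.056 ]]
felt corners z? [[0.4409 0.3579 0.013 ]
 [0.4407 0.055  0.013 ]
 [0.3913 0.3595 0.013 ]
 [0.3913 0.0531 0.013 ]]
knob top [[0.5768 0.2074 0.09  ]]
base near [[0.3815 0.3659 0.008 ]
 [0.3815 0.0495 0.008 ]]
w 320.4222517563718 196.88865225184117
```

```bash
python3 -m handwheel '[{"gripper":-1,"offset":[50,-5,0],"rotation":[0,0,0]},{"gripper":-1,"offset":[100,-10,0],"rotation":[0,0,0]},{"gripper":-1,"offset":[156,-16,20],"rotation":[0,0,0]},{"gripper":-1,"offset":[156,-16,70],"rotation":[0,0,0]},{"gripper":-1,"offset":[156,-16,120],"rotation":[0,0,0]},{"gripper":-1,"offset":[156,-16,165],"rotation":[0,0,0]},{"gripper":-1,"offset":[156,-16,200],"rotation":[0,0,0]},{"gripper":-1,"offset":[156,-16,214],"rotation":[0,0,0]}]' 20
python3 -m handwheel '[{"gripper":1,"offset":[0,0,0],"rotation":[0,0,0]},{"gripper":1,"offset":[0,0,0],"rotation":[0,0,0]},{"gripper":1,"offset":[0,0,0],"rotation":[0,0,0]},{"gripper":1,"offset":[0,0,0],"rotation":[0,0,0]},{"gripper":1,"offset":[0,0,0],"rotation":[0,0,0]},{"gripper":1,"offset":[0,0,0],"rotation":[0,0,0]},{"gripper":1,"offset":[0,0,0],"rotation":[0,0,0]},{"gripper":1,"offset":[0,0,0],"rotation":[0,0,0]}]' 20
```

```text
t: 3.35
tool_pos: [0.5746, 0.2039, 0.0633]
tool_rot: [3.14, -0.009, -0.007]
contact_force: [-0.3, 0.2, 0.5]
opening: 0.0856
grip_force: 0.0
t: 4.35
tool_pos: [0.5775, 0.2036, 0.0683]
tool_rot: [3.138, -0.008, 0.004]
contact_force: [-0.5, -6.4, 5.4]
opening: 0.019
grip_force: 22.4
```

```bash
python3 -m handwheel '[{"gripper":1,"offset":[8,0,0],"rotation":[0,0,0]},{"gripper":1,"offset":[16,0,0],"rotation":[0,0,0]},{"gripper":1,"offset":[24,0,0],"rotation":[0,0,0]},{"gripper":1,"offset":[32,0,0],"rotation":[0,0,0]},{"gripper":1,"offset":[40,0,0],"rotation":[0,0,0]},{"gripper":1,"offset":[46,0,0],"rotation":[0,0,0]},{"gripper":1,"offset":[50,0,0],"rotation":[0,0,0]},{"gripper":1,"offset":[50,0,0],"rotation":[0,0,0]}]' 20
python3 -m handwheel '[{"gripper":1,"offset":[1,0,0],"rotation":[0,0,0]},{"gripper":1,"offset":[2,0,0],"rotation":[0,0,0]},{"gripper":1,"offset":[3,0,0],"rotation":[0,0,0]},{"gripper":1,"offset":[4,0,0],"rotation":[0,0,0]},{"gripper":1,"offset":[4,0,0],"rotation":[0,0,0]},{"gripper":1,"offset":[4,0,0],"rotation":[0,0,0]},{"gripper":1,"offset":[4,0,0],"rotation":[0,0,0]},{"gripper":1,"offset":[4,0,0],"rotation":[0,0,0]}]' 20
```

```text
t: 5.35
tool_pos: [0.6279, 0.2034, 0.0683]
tool_rot: [3.139, -0.008, 0.005]
contact_force: [0.8, -5.2, 3.9]
opening: 0.0192
grip_force: 22.3
t: 6.35
tool_pos: [0.6314, 0.2034, 0.0683]
tool_rot: [3.138, -0.008, 0.004]
contact_force: [-1.6, -6.9, 4.2]
opening: 0.0189
grip_force: 22.4
```

```bash
python3 -m handwheel '[{"gripper":1,"offset":[1,0,0],"rotation":[0,0,0]},{"gripper":1,"offset":[2,0,0],"rotation":[0,0,0]},{"gripper":1,"offset":[3,0,0],"rotation":[0,0,0]},{"gripper":1,"offset":[3,0,0],"rotation":[0,0,0]},{"gripper":1,"offset":[3,0,0],"rotation":[0,0,0]},{"gripper":1,"offset":[3,0,0],"rotation":[0,0,0]},{"gripper":1,"offset":[3,0,0],"rotation":[0,0,0]},{"gripper":1,"offset":[3,0,0],"rotation":[0,0,0]}]' 20
python3 -m handwheel '[{"gripper":1,"offset":[1,0,0],"rotation":[0,0,0]},{"gripper":1,"offset":[2,0,0],"rotation":[0,0,0]},{"gripper":1,"offset":[3,0,0],"rotation":[0,0,0]},{"gripper":1,"offset":[3,0,0],"rotation":[0,0,0]},{"gripper":1,"offset":[3,0,0],"rotation":[0,0,0]},{"gripper":1,"offset":[3,0,0],"rotation":[0,0,0]},{"gripper":1,"offset":[3,0,0],"rotation":[0,0,0]},{"gripper":1,"offset":[3,0,0],"rotation":[0,0,0]}]' 20
```

```text
t: 7.35
tool_pos: [0.6317, 0.2034, 0.0682]
tool_rot: [3.138, -0.008, -0.008]
contact_force: [-11.1, -6.5, 11.6]
opening: 0.0191
grip_force: 23.0
t: 8.35
tool_pos: [0.6321, 0.2034, 0.068]
tool_rot: [3.137, -0.007, -0.018]
contact_force: [-19.0, -6.8, 16.5]
opening: 0.0184
grip_force: 23.6
```

```bash
python3 -m handwheel '[{"gripper":1,"offset":[-4,0,0],"rotation":[0,0,0]},{"gripper":-0.2,"offset":[-6,0,0],"rotation":[0,0,0]},{"gripper":-0.2,"offset":[-6,0,0],"rotation":[0,0,0]},{"gripper":-0.2,"offset":[-6,0,-2],"rotation":[0,0,0]},{"gripper":-0.2,"offset":[-6,0,-30],"rotation":[0,0,0]},{"gripper":-0.2,"offset":[-10,0,-80],"rotation":[0,0,0]},{"gripper":-0.2,"offset":[-40,40,-130],"rotation":[0,0,0]},{"gripper":-0.2,"offset":[-60,90,-150],"rotation":[0,0,0]}]' 20
python3 -m handwheel '[{"gripper":-0.2,"offset":[-25,55,0],"rotation":[0,0,0]},{"gripper":-0.2,"offset":[-50,110,0],"rotation":[0,0,0]},{"gripper":-0.2,"offset":[-75,165,0],"rotation":[0,0,-0.05]},{"gripper":-0.2,"offset":[-100,220,0],"rotation":[0,0,-0.1]},{"gripper":-0.2,"offset":[-120,280,0],"rotation":[0,0,-0.137]},{"gripper":-0.2,"offset":[-130,340,0],"rotation":[0,0,-0.137]},{"gripper":-0.2,"offset":[-140,400,0],"rotation":[0,0,-0.137]},{"gripper":-0.2,"offset":[-140,460,0],"rotation":[0,0,-0.137]}]' 20
cat >> h.py <<'E'
def look(name,rf,rr):
    """all black grips + white dials in wrist view -> centre of grip, yaw. rf dial z, rr axis z"""
    w=img("wrist",name); h,s,v=cv2.split(w["hsv"]); 
    k=((v<75)&(s<140)).astype(np.uint8); k[230:]=0
    wh=((s<45)&(v>110)).astype(np.uint8); k=cv2.morphologyEx(k,cv2.MORPH_OPEN,np.ones((5,5)))
    wh=cv2.morphologyEx(wh,cv2.MORPH_OPEN,np.ones((9,9)))
    for n,m,z in (("grip",k,rr),("dial",wh,rf)):
        for i,st,c,mm in blobs(m,120):
            print(n,st,np.round(c,1),np.round(ray(w,c,z)[0],4), np.round(st[2:4],1))
    return w
E
python3 -c "
from h import *
look('w3',.03,.022);print(tool()[0])"
```

```text
t: 9.35
tool_pos: [0.5773, 0.1174, 0.219]
tool_rot: [-3.141, 0.004, -0.008]
contact_force: [1.2, -0.4, 0.5]
opening: 0.0511
grip_force: 0.0
t: 10.35
tool_pos: [0.4337, -0.3441, 0.2159]
tool_rot: [3.134, 0.206, 0.002]
contact_force: [1.3, -0.3, 0.4]
opening: 0.0513
grip_force: 0.0
dial [ 69   0  15  42 403] [76.1 20.4] [ 0.5618 -0.0768  0.03  ] [15 42]
dial [220   0  30  13 305] [234.6   4.8] [ 0.5966 -0.236   0.03  ] [30 13]
dial [ 146   47   33   53 1019] [163.4  78.6] [ 0.5179 -0.163   0.03  ] [33 53]
dial [ 366   48   32   77 1260] [380.7  79.9] [ 0.547  -0.3946  0.03  ] [32 77]
dial [ 78 142  31  22 530] [ 94.4 152.2] [ 0.4275 -0.0813  0.03  ] [31 22]
dial [231 153  30  27 599] [246.6 166.1] [ 0.4343 -0.2567  0.03  ] [30 27]
dial [372 177  11  15 165] [377. 184.] [ 0.4328 -0.4125  0.03  ] [11 15]
dial [361 195  35  28 709] [379.8 210. ] [ 0.4008 -0.4221  0.03  ] [35 28]
dial [216 249  12  13 153] [221.6 254.9] [ 0.3133 -0.2309  0.03  ] [12 13]
[ 0.43300479 -0.35038611  0.21558072]
```

View pics/w3.png

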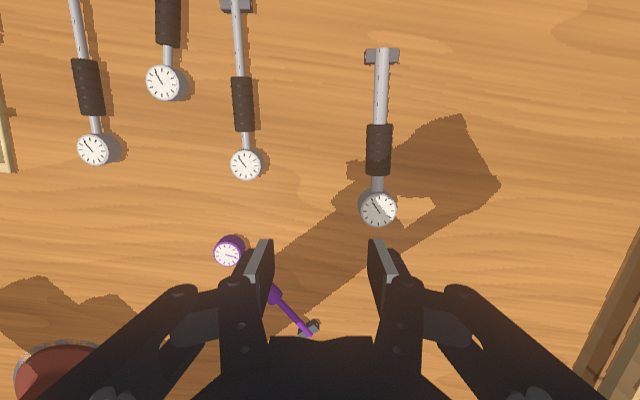

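The wrist view shows the large gauge with its grip from (380,124) to (377,176) and its dial at (379,209).

```bash
sed -i 's/k=((v<75)&(s<140))/k=((v<85)\&(s<150))/' h.py; python3 - <<'E'
from h import *
w=img("wrist")
for p in [(378,150),(243,105),(420,220)]: print(w["hsv"][p[1],p[0]])
a=ray(w,[(379.5,124),(377,176),(378.5,150)],.018); print(np.round(a,4)); b=ray(w,[(382,60)],.015)[0]; dl=ray(w,[(378,209)],.03)[0]
print(b,dl); v=a[0]-a[1]; print("yaw",np.arctan2(v[1],v[0])); v=b-dl; yaw=np.arctan2(v[1],v[0]); print(yaw)
g=dl[:2]+.073*v[:2]/np.linalg.norm(v[:2]); print("grip from dial",g)
g=(g+a[2][:2])/2; t,_=tool(); print(t); rel([*g,.004],yaw)
E
```

```text
[11 84 82]
[ 12 106  87]
[ 14 145 142]
[[ 0.5003 -0.4121  0.018 ]
 [ 0.4389 -0.4207  0.018 ]
 [ 0.4704 -0.4166  0.018 ]]
[ 0.56785276 -0.40261272  0.015     ] [ 0.40057188 -0.42678729  0.03      ]
yaw 0.13927236141266258
0.14352123593976532
grip from dial [ 0.47282133 -0.41634617]
[ 0.43340814 -0.34684151  0.21539571]
offset mm [ 29.2  73.6 211.5]
rot [ 0.001  0.    -0.017]
```

```bash
python3 -m handwheel '[{"gripper":-0.3,"offset":[15,37,0],"rotation":[0,0,-0.012]},{"gripper":-0.3,"offset":[29,74,20],"rotation":[0,0,-0.012]},{"gripper":-0.3,"offset":[29,74,60],"rotation":[0,0,-0.012]},{"gripper":-0.3,"offset":[29,74,100],"rotation":[0,0,-0.012]},{"gripper":-0.3,"offset":[29,74,140],"rotation":[0,0,-0.012]},{"gripper":-0.3,"offset":[29,74,155],"rotation":[0,0,-0.012]},{"gripper":-0.3,"offset":[29,74,155],"rotation":[0,0,-0.012]},{"gripper":-0.3,"offset":[29,74,155],"rotation":[0,0,-0.012]}]' 20
python3 - <<'E'
from h import *
w=img("wrist","w4"); t,M=tool(); print(t); rel([.472,-.4165,.006],.143)
# where the middle of fingers and gauge grip would project
E
```

```text
t: 11.45
tool_pos: [0.4739, -0.4126, 0.0627]
tool_rot: [3.131, 0.226, 0.004]
contact_force: [0.7, -0.6, 0.7]
opening: 0.0554
grip_force: 0.0
[ 0.47395079 -0.41275634  0.06295238]
offset mm [-2.6  3.2 57. ]
rot [ 0.003 -0.002  0.001]
```

View pics/w4.png

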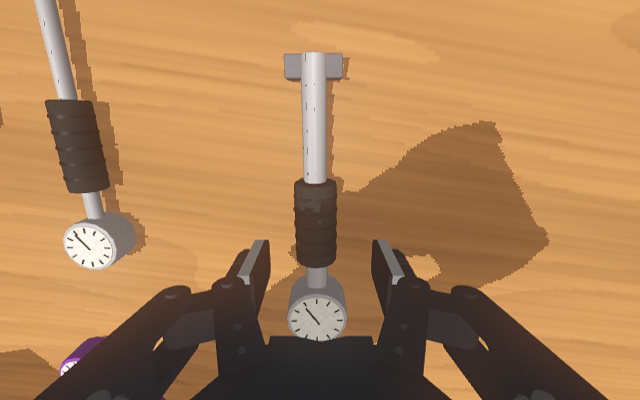

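```bash
python3 - <<'E'
from h import *
w=img("wrist"); t,M=tool(); print(t, w["xyz"], w["attitude"], "cam in tool",M.T@(w["xyz"]-t), R.from_matrix(M.T@w["R"]).as_euler("xyz"))
print(ray(w,[(315,222)],.02),ray(w,[(316,318)],.03), ray(w,[(314,60)],.02))
print("tcp & grasp pt px",proj(w,[t,t-M[:,2]*.019,t+M[:,2]*.05]))
E
```

```text
[ 0.47384081 -0.4127244   0.06283664] [ 0.54910718 -0.40142498  0.20541415] [-0.24929378  0.21169203 -1.41601276] cam in tool [ 7.64259011e-02  6.89845576e-05 -1.42408304e-01] [ 2.83923675e+00 -3.60573332e-04  1.57093290e+00]
[[ 0.47353336 -0.40904358  0.02      ]] [[ 0.40131014 -0.41998691  0.03      ]] [[ 0.57633156 -0.39416003  0.02      ]]
tcp & grasp pt px [[320.40939654 251.45431857]
 [320.39392426 269.90272243]
 [320.43712128 218.39669594]]
```

```bash
python3 -m handwheel '[{"gripper":-0.3,"offset":[0,-3.7,10],"rotation":[0,0,0]},{"gripper":-0.3,"offset":[0,-3.7,25],"rotation":[0,0,0]},{"gripper":-0.3,"offset":[0,-3.7,40],"rotation":[0,0,0]},{"gripper":-0.3,"offset":[0,-3.7,50],"rotation":[0,0,0]},{"gripper":-0.3,"offset":[0,-3.7,56],"rotation":[0,0,0]},{"gripper":-0.3,"offset":[0,-3.7,56],"rotation":[0,0,0]},{"gripper":-0.3,"offset":[0,-3.7,56],"rotation":[0,0,0]},{"gripper":0.3,"offset":[0,-3.7,56],"rotation":[0,0,0]}]' 20
python3 -m handwheel '[{"gripper":1,"offset":[0,0,0],"rotation":[0,0,0]},{"gripper":1,"offset":[0,0,0],"rotation":[0,0,0]},{"gripper":1,"offset":[0,0,0],"rotation":[0,0,0]},{"gripper":1,"offset":[0,0,0],"rotation":[0,0,0]},{"gripper":1,"offset":[0,0,-3],"rotation":[0,0,0]},{"gripper":1,"offset":[0,0,-8],"rotation":[0,0,0]},{"gripper":1,"offset":[0,0,-14],"rotation":[0,0,0]},{"gripper":1,"offset":[0,0,-20],"rotation":[0,0,0]}]' 20
```

```text
t: 12.55
tool_pos: [0.4726, -0.4084, 0.0051]
tool_rot: [3.132, 0.226, 0.001]
contact_force: [-0.1, 0.2, 0.6]
opening: 0.0386
grip_force: 0.0
t: 13.55
tool_pos: [0.472, -0.4077, 0.0244]
tool_rot: [-3.133, -0.226, 0.001]
contact_force: [0.8, -0.3, -4.0]
opening: 0.0292
grip_force: 20.6
```

```bash
python3 - <<'E'
from h import *
w=dict(xyz=np.array([0.49612184,0.19139853,0.4225323]),R=R.from_rotvec([-0.2365432,0.23837075,-1.56193176]).as_matrix(),f=200/np.tan(np.radians(70.41721704254569/2)),cx=320.422,cy=196.889)
def c(p): return np.array(p)/2.75+[165,0]
z=.046
print(np.round(ray(w,c([(140,206),(268,206),(402,206),(534.5,206),(666.5,206)]),z),4)); print(np.round(ray(w,c([(156.5,386),(280,386),(406,386),(527,386)]),z),4))
print(np.round(ray(w,c([(50,206),(752,206)]),z),4),np.round(ray(w,c([(73,386),(735,386)]),z),4))
t,M=tool();rel([.495,.3225,.15],0);print(t)
E
```

```text
[[0.536  0.3197 0.046 ]
 [0.5357 0.2626 0.046 ]
 [0.5355 0.2028 0.046 ]
 [0.5352 0.1436 0.046 ]
 [0.535  0.0848 0.046 ]]
[[0.4568 0.3209 0.046 ]
 [0.4565 0.262  0.046 ]
 [0.4563 0.202  0.046 ]
 [0.456  0.1443 0.046 ]]
[[0.5362 0.3598 0.046 ]
 [0.5348 0.0466 0.046 ]] [[0.457  0.3606 0.046 ]
 [0.4556 0.0453 0.046 ]]
offset mm [ 127.4 -719.4 -125.2]
rot [-0.001  0.     0.144]
[ 0.47198938 -0.4077002   0.02443009]
```

```bash
python3 -m handwheel '[{"gripper":1,"offset":[0,0,-40],"rotation":[0,0,0]},{"gripper":1,"offset":[0,-10,-80],"rotation":[0,0,0]},{"gripper":1,"offset":[10,-50,-120],"rotation":[0,0,0.03]},{"gripper":1,"offset":[20,-100,-125],"rotation":[0,0,0.06]},{"gripper":1,"offset":[30,-155,-125],"rotation":[0,0,0.09]},{"gripper":1,"offset":[40,-210,-125],"rotation":[0,0,0.12]},{"gripper":1,"offset":[50,-265,-125],"rotation":[0,0,0.145]},{"gripper":1,"offset":[60,-320,-125],"rotation":[0,0,0.145]}]' 20
python3 -c "
from h import *
rel([.495,.323,.15],-.004)"
```

```text
t: 14.55
tool_pos: [0.4855, -0.0809, 0.1499]
tool_rot: [3.141, -0.003, 0.002]
contact_force: [0.7, -0.1, -4.7]
opening: 0.0292
grip_force: 20.9
offset mm [ 8.800e+00 -4.039e+02 -2.000e-01]
rot [ 0.    -0.001  0.002]
```

```bash
python3 -m handwheel '[{"gripper":1,"offset":[1,-60,0],"rotation":[0,0,0.002]},{"gripper":1,"offset":[3,-120,0],"rotation":[0,0,0.002]},{"gripper":1,"offset":[5,-180,0],"rotation":[0,0,0.002]},{"gripper":1,"offset":[7,-240,0],"rotation":[0,0,0.002]},{"gripper":1,"offset":[9,-300,0],"rotation":[0,0,0.002]},{"gripper":1,"offset":[9,-355,0],"rotation":[0,0,0.002]},{"gripper":1,"offset":[9,-390,0],"rotation":[0,0,0.002]},{"gripper":1,"offset":[9,-404,0],"rotation":[0,0,0.002]}]' 20
python3 -m handwheel '[{"gripper":1,"offset":[0,0,15],"rotation":[0,0,0]},{"gripper":1,"offset":[0,0,30],"rotation":[0,0,0]},{"gripper":1,"offset":[0,0,45],"rotation":[0,0,0]},{"gripper":1,"offset":[0,0,55],"rotation":[0,0,0]},{"gripper":1,"offset":[0,0,60],"rotation":[0,0,0]},{"gripper":1,"offset":[0,0,60],"rotation":[0,0,0]},{"gripper":1,"offset":[0,0,60],"rotation":[0,0,0]},{"gripper":1,"offset":[0,0,60],"rotation":[0,0,0]}]' 20
python3 -c "
from h import *
w=img('wrist','w5'); t,M=tool(); print(t,np.round(w['xyz'],4)); rel([.495,.323,.026],-.004)
print(proj(w,[[.496,.323,.046],[.536,.323,.046],[.456,.323,.046]]))"
```

```text
t: 15.55
tool_pos: [0.4948, 0.3231, 0.1496]
tool_rot: [3.142, -0.001, 0.0]
contact_force: [-0.1, -0.2, -3.2]
opening: 0.0289
grip_force: 21.0
t: 16.55
tool_pos: [0.4956, 0.3216, 0.0902]
tool_rot: [-3.141, 0.005, -0.002]
contact_force: [-0.3, -1.1, -3.5]
opening: 0.0291
grip_force: 21.0
[0.49554458 0.32157898 0.09002952] [0.5718 0.3213 0.2325]
offset mm [-0.6 -1.4 64. ]
rot [-0.    -0.001  0.001]
[[318.63481518 220.94877633]
 [318.3225001  165.10434814]
 [318.91223367 270.55341433]]
```

View pics/w5.png

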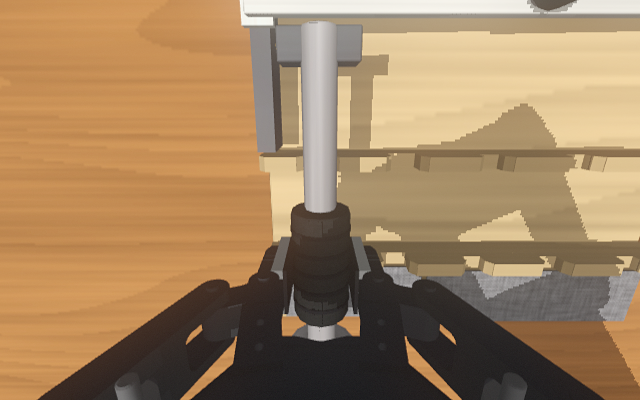

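```bash
python3 -m handwheel '[{"gripper":1,"offset":[0,-1.4,10],"rotation":[0,0,0]},{"gripper":1,"offset":[0,-1.4,20],"rotation":[0,0,0]},{"gripper":1,"offset":[0,-1.4,30],"rotation":[0,0,0]},{"gripper":1,"offset":[0,-1.4,40],"rotation":[0,0,0]},{"gripper":1,"offset":[0,-1.4,48],"rotation":[0,0,0]},{"gripper":1,"offset":[0,-1.4,53],"rotation":[0,0,0]},{"gripper":1,"offset":[0,-1.4,56],"rotation":[0,0,0]},{"gripper":1,"offset":[0,-1.4,58],"rotation":[0,0,0]}]' 20
python3 -m handwheel '[{"gripper":1,"offset":[0,0,1],"rotation":[0,0,0]},{"gripper":1,"offset":[0,0,2],"rotation":[0,0,0]},{"gripper":1,"offset":[0,0,3],"rotation":[0,0,0]},{"gripper":1,"offset":[0,0,4],"rotation":[0,0,0]},{"gripper":1,"offset":[0,0,5],"rotation":[0,0,0]},{"gripper":1,"offset":[0,0,6],"rotation":[0,0,0]},{"gripper":1,"offset":[0,0,6],"rotation":[0,0,0]},{"gripper":1,"offset":[0,0,6],"rotation":[0,0,0]}]' 20
```

```text
t: 17.6
tool_pos: [0.4954, 0.3228, 0.0314]
tool_rot: [-3.141, 0.005, -0.001]
contact_force: [0.4, -0.3, -3.7]
opening: 0.0295
grip_force: 21.0
t: 18.6
tool_pos: [0.4953, 0.3228, 0.0261]
tool_rot: [3.142, -0.005, -0.0]
contact_force: [-3.9, -2.9, 5.2]
opening: 0.0295
grip_force: 21.6
```

```bash
python3 -m handwheel '[{"gripper":-0.15,"offset":[0,0,-2],"rotation":[0,0,0]},{"gripper":-0.15,"offset":[0,0,-2],"rotation":[0,0,0]},{"gripper":-0.15,"offset":[0,0,-2],"rotation":[0,0,0]},{"gripper":-0.15,"offset":[0,0,-15],"rotation":[0,0,0]},{"gripper":-0.15,"offset":[0,0,-50],"rotation":[0,0,0]},{"gripper":-0.15,"offset":[0,0,-100],"rotation":[0,0,0]},{"gripper":-0.15,"offset":[-10,30,-150],"rotation":[0,0,0]},{"gripper":-0.15,"offset":[-20,80,-170],"rotation":[0,0,0]}]' 20
python3 -c "
from h import *
w=img('wrist','w6')"
python3 -m handwheel '[{"gripper":-0.15,"offset":[-8,50,0],"rotation":[0,0,0]},{"gripper":-0.15,"offset":[-15,105,0],"rotation":[0,0,0]},{"gripper":-0.15,"offset":[-22,160,0],"rotation":[0,0,0]},{"gripper":-0.15,"offset":[-28,215,0],"rotation":[0,0,-0.05]},{"gripper":-0.15,"offset":[-28,265,0],"rotation":[0,0,-0.08]},{"gripper":-0.15,"offset":[-28,300,0],"rotation":[0,0,-0.1]},{"gripper":-0.15,"offset":[-28,310,0],"rotation":[0,0,-0.1]},{"gripper":-0.15,"offset":[-28,310,0],"rotation":[0,0,-0.1]}]' 20
python3 -c "
from h import *
look('w7',.024,.016);print(tool()[0])"
```

```text
t: 19.6
tool_pos: [0.4766, 0.2434, 0.2009]
tool_rot: [-3.139, 0.001, -0.012]
contact_force: [0.6, -1.6, 0.2]
opening: 0.0495
grip_force: 0.0
t: 20.65
tool_pos: [0.446, -0.0671, 0.1958]
tool_rot: [-3.138, -0.15, -0.001]
contact_force: [0.5, 0.1, 0.2]
opening: 0.0492
grip_force: 0.0
grip [466 117  26  54 948] [477.7 148.1] [ 0.4965 -0.2405  0.016 ] [26 54]
dial [202   0  14  74 926] [208.5  36.2] [0.5794 0.0568 0.024 ] [14 74]
dial [314  22  31  17 470] [329.1  29.2] [ 0.5968 -0.061   0.024 ] [31 17]
dial [ 479   35   30   81 1072] [490.2  66.3] [ 0.5792 -0.2272  0.024 ] [30 81]
dial [324  40   9  34 306] [328.   56.5] [ 0.5725 -0.0624  0.024 ] [ 9 34]
dial [390 111  37  30 752] [405.6 125. ] [ 0.5139 -0.1525  0.024 ] [37 30]
dial [   2  151  211   62 8688] [108.2 182.3] [0.4188 0.1742 0.024 ] [211  62]
dial [310 181  31  28 630] [325.2 194. ] [ 0.4285 -0.0741  0.024 ] [31 28]
[ 0.44602645 -0.06649972  0.19562423]
```

```bash
sed -i 's/(v<85)&(s<150)/(v<112)\&(s<150)/' h.py
cat >> h.py <<'E'
def plan(w,dial,tube,zd,za,off,zt):
    D=ray(w,[dial],zd)[0][:2]; T=ray(w,[tube],za)[0][:2]; v=T-D; yaw=np.arctan2(v[1],v[0]); g=D+off*v/np.linalg.norm(v)
    print("grip",g,"yaw",yaw); rel([*g,zt],yaw)
E
python3 - <<'E'
from h import *
w=look("w8",.024,.014); plan(w,(325.2,194),(328,56.5),.024,.015,.069,.06); print(tool()[0])
E
```

```text
grip [216   0  12  77 900] [221.6  37.3] [0.5812 0.0479 0.014 ] [12 77]
grip [628   0  12  16 167] [634.1   6.7] [ 0.6476 -0.3585  0.014 ] [12 16]
grip [ 406   23   35   67 1513] [423.1  55.6] [ 0.5844 -0.1597  0.014 ] [35 67]
grip [ 317  105   22   55 1161] [327.1 131.5] [ 0.4983 -0.0687  0.014 ] [22 55]
grip [ 467  117   29   54 1293] [480.8 143.2] [ 0.5022 -0.2429  0.014 ] [29 54]
grip [455 185  18  23 231] [462.1 194.8] [ 0.4404 -0.2367  0.014 ] [18 23]
dial [203   0  13  74 920] [209.3  35.6] [0.5797 0.0568 0.024 ] [13 74]
dial [315  22  30  42 683] [329.5  36.4] [ 0.5905 -0.0613  0.024 ] [30 42]
dial [ 480   35   30   81 1071] [491.1  66.3] [ 0.5794 -0.2272  0.024 ] [30 81]
dial [324  77   9  21 189] [328.  87.] [ 0.5439 -0.0647  0.024 ] [ 9 21]
dial [390 115  33  25 654] [405.9 126.6] [ 0.5123 -0.1523  0.024 ] [33 25]
dial [   3  151  211   62 8687] [108.8 182.2] [0.4187 0.174  0.024 ] [211  62]
dial [311 181  30  28 619] [326.3 194.6] [ 0.428  -0.0749  0.024 ] [30 28]
grip [ 0.49735132 -0.06795644] yaw 0.0808280671967783
offset mm [ 50.9   6.8 135.5]
rot [-0.    -0.     0.017]
[ 0.44601774 -0.06618007  0.19551893]
```

```bash
python3 -m handwheel '[{"gripper":-0.15,"offset":[25,4,30],"rotation":[0,0,0.015]},{"gripper":-0.15,"offset":[51,7,70],"rotation":[0,0,0.015]},{"gripper":-0.15,"offset":[51,7,110],"rotation":[0,0,0.015]},{"gripper":-0.15,"offset":[51,7,145],"rotation":[0,0,0.015]},{"gripper":-0.15,"offset":[51,7,160],"rotation":[0,0,0.015]},{"gripper":-0.15,"offset":[51,7,160],"rotation":[0,0,0.015]},{"gripper":-0.15,"offset":[51,7,160],"rotation":[0,0,0.015]},{"gripper":-0.15,"offset":[51,7,160],"rotation":[0,0,0.015]}]' 20
python3 -c "
from h import *
w=look('w9',.024,.014);print(tool()[0])"
```

```text
t: 21.75
tool_pos: [0.4987, -0.0695, 0.0372]
tool_rot: [3.138, 0.129, 0.005]
contact_force: [-0.2, -0.6, -0.3]
opening: 0.0493
grip_force: 0.0
grip [  71    0   68  157 7713] [106.3  74. ] [0.5832 0.0534 0.014 ] [ 68 157]
grip [ 458   47   76  118 5654] [494.6 103.9] [ 0.5852 -0.1595  0.014 ] [ 76 118]
grip [580  69  23  26 438] [590.8  81.6] [ 0.6008 -0.2086  0.014 ] [23 26]
grip [ 300  188   39   42 1530] [319.2 209.5] [ 0.5152 -0.0673  0.014 ] [39 42]
grip [426 190  40  40 827] [442.4 207. ] [ 0.523  -0.1431  0.014 ] [40 40]
grip [ 567  200   55   30 1351] [592.9 216.4] [ 0.5245 -0.2384  0.014 ] [55 30]
dial [  42    0   51  157 4179] [68.1 75.6] [0.5803 0.0658 0.024 ] [ 51 157]
dial [502   0  31  47 983] [516.6  22.8] [ 0.622  -0.1545  0.024 ] [31 47]
dial [ 291   45   59  147 3566] [319.7  98.2] [ 0.5799 -0.0624  0.024 ] [ 59 147]
dial [ 591   66   49  141 3470] [614.1 127.5] [ 0.5779 -0.2206  0.024 ] [ 49 141]
dial [465 163  20  33 479] [474.4 179. ] [ 0.5441 -0.1528  0.024 ] [20 33]
dial [ 443  202   46   45 1322] [469.  225.5] [ 0.5159 -0.1565  0.024 ] [46 45]
dial [294 284  32  44 717] [309.  304.8] [ 0.4525 -0.0657  0.024 ] [32 44]
dial [563 294  19  23 390] [571.9 305.3] [ 0.466  -0.2367  0.024 ] [19 23]
dial [   0  303  123   61 5226] [ 52.9 335. ] [0.4143 0.1052 0.024 ] [123  61]
dial [ 529  306   67   55 2183] [561.1 333.9] [ 0.443  -0.2373  0.024 ] [67 55]
dial [315 313  25  27 465] [326.5 326.9] [ 0.4359 -0.0786  0.024 ] [25 27]
[ 0.4985127  -0.06946514  0.03695875]
```

```bash
python3 -m handwheel '[{"gripper":-0.15,"offset":[0,0,15],"rotation":[0,0,0]},{"gripper":-0.15,"offset":[0,0,25],"rotation":[0,0,0]},{"gripper":-0.15,"offset":[0,0,32],"rotation":[0,0,0]},{"gripper":-0.15,"offset":[0,0,32],"rotation":[0,0,0]},{"gripper":0.3,"offset":[0,0,32],"rotation":[0,0,0]},{"gripper":1,"offset":[0,0,32],"rotation":[0,0,0]},{"gripper":1,"offset":[0,0,32],"rotation":[0,0,0]},{"gripper":1,"offset":[0,0,32],"rotation":[0,0,0]}]' 20
python3 -m handwheel '[{"gripper":1,"offset":[0,0,0],"rotation":[0,0,0]},{"gripper":1,"offset":[0,0,0],"rotation":[0,0,0]},{"gripper":1,"offset":[0,0,-10],"rotation":[0,0,0]},{"gripper":1,"offset":[0,0,-30],"rotation":[0,0,0]},{"gripper":1,"offset":[0,0,-70],"rotation":[0,0,0]},{"gripper":1,"offset":[0,0,-110],"rotation":[0,0,0]},{"gripper":1,"offset":[0,0,-140],"rotation":[0,0,0]},{"gripper":1,"offset":[0,0,-140],"rotation":[0,0,0]}]' 20
python3 -c "
from h import *
print(tool()[0]);rel([.496,.203,.145],-.004);rel([.496,.143,.145],-.004);rel([.496,.083,.145],-.004)"
```

```text
t: 22.8
tool_pos: [0.4978, -0.0693, 0.0038]
tool_rot: [3.139, 0.128, 0.002]
contact_force: [1.1, 0.3, 1.0]
opening: 0.0232
grip_force: 20.4
t: 23.8
tool_pos: [0.499, -0.0696, 0.1463]
tool_rot: [3.137, 0.129, 0.009]
contact_force: [0.3, -0.2, -1.7]
opening: 0.0232
grip_force: 20.2
[ 0.49899044 -0.06957933  0.14631962]
offset mm [  19.3 -271.9    0.9]
rot [ 0.002 -0.005  0.086]
offset mm [  14.4 -212.1    1. ]
rot [ 0.002 -0.005  0.086]
offset mm [   9.5 -152.3    1. ]
rot [ 0.002 -0.005  0.086]
```

```bash
python3 -m handwheel '[{"gripper":1,"offset":[4,-50,0],"rotation":[0,0,0.03]},{"gripper":1,"offset":[8,-105,0],"rotation":[0,0,0.06]},{"gripper":1,"offset":[12,-160,0],"rotation":[0,0,0.086]},{"gripper":1,"offset":[16,-210,0],"rotation":[0,0,0.086]},{"gripper":1,"offset":[19,-250,0],"rotation":[0,0,0.086]},{"gripper":1,"offset":[19,-272,0],"rotation":[0,0,0.086]},{"gripper":1,"offset":[19,-272,20],"rotation":[0,0,0.086]},{"gripper":1,"offset":[19,-272,40],"rotation":[0,0,0.086]}]' 20
python3 -m handwheel '[{"gripper":1,"offset":[0,0,10],"rotation":[0,0,0]},{"gripper":1,"offset":[0,0,20],"rotation":[0,0,0]},{"gripper":1,"offset":[0,0,20],"rotation":[0,0,0]},{"gripper":1,"offset":[0,0,20],"rotation":[0,0,0]},{"gripper":1,"offset":[0,0,20],"rotation":[0,0,0]},{"gripper":1,"offset":[0,0,20],"rotation":[0,0,0]},{"gripper":1,"offset":[0,0,20],"rotation":[0,0,0]},{"gripper":1,"offset":[0,0,20],"rotation":[0,0,0]}]' 20
python3 -c "
from h import *
w=img('wrist','w10');print(tool()[0]);rel([.496,.203,.031],-.004)"
```

```text
t: 24.8
tool_pos: [0.4927, 0.2026, 0.1002]
tool_rot: [3.14, -0.007, -0.005]
contact_force: [-0.3, 0.4, -1.3]
opening: 0.0226
grip_force: 20.3
t: 25.8
tool_pos: [0.4941, 0.2036, 0.0835]
tool_rot: [-3.142, 0.006, -0.0]
contact_force: [-0.5, 0.4, -1.5]
opening: 0.0228
grip_force: 20.3
[0.49407739 0.20355486 0.08340362]
offset mm [ 1.9  0.6 52.4]
rot [-0. -0. -0.]
```

View pics/w10.png

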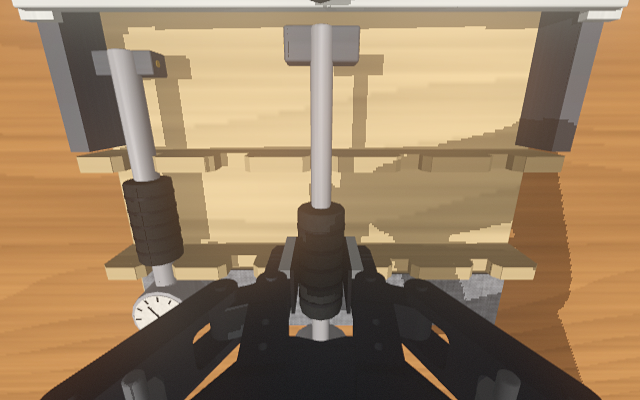

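The large gauge lies in lane 0. The held small gauge's tube, at column 321, is centred over the lane 2 notch.

```bash
python3 -m handwheel '[{"gripper":1,"offset":[2,0,10],"rotation":[0,0,0]},{"gripper":1,"offset":[2,0,20],"rotation":[0,0,0]},{"gripper":1,"offset":[2,0,30],"rotation":[0,0,0]},{"gripper":1,"offset":[2,0,40],"rotation":[0,0,0]},{"gripper":1,"offset":[2,0,46],"rotation":[0,0,0]},{"gripper":1,"offset":[2,0,49],"rotation":[0,0,0]},{"gripper":1,"offset":[2,0,51],"rotation":[0,0,0]},{"gripper":1,"offset":[2,0,52],"rotation":[0,0,0]}]' 20
python3 -m handwheel '[{"gripper":1,"offset":[0,0,1],"rotation":[0,0,0]},{"gripper":1,"offset":[0,0,2],"rotation":[0,0,0]},{"gripper":1,"offset":[0,0,2],"rotation":[0,0,0]},{"gripper":1,"offset":[0,0,2],"rotation":[0,0,0]},{"gripper":1,"offset":[0,0,2],"rotation":[0,0,0]},{"gripper":1,"offset":[0,0,2],"rotation":[0,0,0]},{"gripper":1,"offset":[0,0,2],"rotation":[0,0,0]},{"gripper":1,"offset":[0,0,2],"rotation":[0,0,0]}]' 20
```

```text
t: 26.85
tool_pos: [0.4963, 0.2036, 0.0316]
tool_rot: [-3.141, 0.007, -0.001]
contact_force: [-0.6, 0.2, -1.7]
opening: 0.023
grip_force: 20.3
t: 27.85
tool_pos: [0.4964, 0.2036, 0.0306]
tool_rot: [3.142, -0.006, 0.0]
contact_force: [-3.2, -0.7, 4.9]
opening: 0.0232
grip_force: 21.0
```

```bash
python3 -m handwheel '[{"gripper":-0.15,"offset":[0,0,-2],"rotation":[0,0,0]},{"gripper":-0.15,"offset":[0,0,-2],"rotation":[0,0,0]},{"gripper":-0.15,"offset":[0,0,-2],"rotation":[0,0,0]},{"gripper":-0.15,"offset":[0,0,-15],"rotation":[0,0,0]},{"gripper":-0.15,"offset":[0,0,-60],"rotation":[0,0,0]},{"gripper":-0.15,"offset":[0,10,-110],"rotation":[0,0,0]},{"gripper":-0.15,"offset":[10,50,-150],"rotation":[0,0,0]},{"gripper":-0.15,"offset":[20,100,-170],"rotation":[0,0,0]}]' 20
python3 -m handwheel '[{"gripper":-0.15,"offset":[10,55,0],"rotation":[0,0,0]},{"gripper":-0.15,"offset":[14,110,0],"rotation":[0,0,0]},{"gripper":-0.15,"offset":[14,165,0],"rotation":[0,0,0]},{"gripper":-0.15,"offset":[14,215,0],"rotation":[0,0,0]},{"gripper":-0.15,"offset":[14,245,0],"rotation":[0,0,0]},{"gripper":-0.15,"offset":[14,258,0],"rotation":[0,0,0]},{"gripper":-0.15,"offset":[14,258,0],"rotation":[0,0,0]},{"gripper":-0.15,"offset":[14,258,0],"rotation":[0,0,0]}]' 20
python3 -c "
from h import *
look('w11',.024,.014);print(tool())"
```

```text
t: 28.85
tool_pos: [0.5172, 0.103, 0.2039]
tool_rot: [-3.141, 0.003, -0.01]
contact_force: [0.7, -1.2, -0.7]
opening: 0.0493
grip_force: 0.0
t: 29.85
tool_pos: [0.5287, -0.1536, 0.1995]
tool_rot: [-3.141, 0.005, -0.0]
contact_force: [0.2, 0.7, 1.1]
opening: 0.0493
grip_force: 0.0
grip [ 120   65   34  103 1947] [136.6 116.2] [0.5974 0.0512 0.014 ] [ 34 103]
grip [ 316  102   22   55 1136] [326.4 128.6] [ 0.5833 -0.1602  0.014 ] [22 55]
grip [384 172  22  51 996] [394.9 196.9] [ 0.5025 -0.2434  0.014 ] [22 51]
grip [  0 183  27  47 977] [ 10.4 208.9] [0.4883 0.2279 0.014 ] [27 47]
dial [ 354    0   36   47 1016] [372.4  24.6] [ 0.6839 -0.2051  0.024 ] [36 47]
dial [315  19  31  20 490] [330.   26.9] [ 0.682  -0.1632  0.024 ] [31 20]
dial [535  37  22  23 343] [546.   48.9] [ 0.6617 -0.3815  0.024 ] [22 23]
dial [325  43   9  21 189] [329.  53.] [ 0.6587 -0.1624  0.024 ] [ 9 21]
dial [   0   63  135  106 3623] [78.  92.9] [0.6215 0.1021 0.024 ] [135 106]
dial [324  75   9  14 126] [328.   81.5] [ 0.6318 -0.1615  0.024 ] [ 9 14]
dial [376 103  28  14 338] [389.6 109.2] [ 0.604  -0.2276  0.024 ] [28 14]
dial [310 175  30  28 624] [325.7 189.4] [ 0.515  -0.1594  0.024 ] [30 28]
dial [  40  247  118   35 3655] [100.9 265.2] [0.4158 0.1261 0.024 ] [118  35]
dial [  0 249   9  15 129] [  3.9 255.7] [0.4296 0.2451 0.024 ] [ 9 15]
dial [  0 261  31  21 497] [ 15.2 270.7] [0.4081 0.2377 0.024 ] [31 21]
(array([ 0.52868789, -0.15344209,  0.19945942]), array([[ 9.99996456e-01, -2.66160477e-03,  6.51440818e-05],
       [-2.66162800e-03, -9.99996393e-01,  3.59141202e-04],
       [ 6.41879549e-05, -3.59313319e-04, -9.99999933e-01]]))
```

```bash
python3 -m handwheel '[{"gripper":-0.15,"offset":[25,4,30],"rotation":[0,0,0.014]},{"gripper":-0.15,"offset":[55,6.5,70],"rotation":[0,0,0.014]},{"gripper":-0.15,"offset":[55,6.5,110],"rotation":[0,0,0.014]},{"gripper":-0.15,"offset":[55,6.5,145],"rotation":[0,0,0.014]},{"gripper":-0.15,"offset":[55,6.5,170],"rotation":[0,0,0.014]},{"gripper":-0.15,"offset":[55,6.5,185],"rotation":[0,0,0.014]},{"gripper":-0.15,"offset":[55,6.5,190],"rotation":[0,0,0.014]},{"gripper":-0.15,"offset":[55,6.5,190],"rotation":[0,0,0.014]}]' 20
python3 -c "
from h import *
w=look('w12',.024,.014);print(tool())"
```

```text
t: 30.9
tool_pos: [0.5841, -0.1613, 0.01]
tool_rot: [3.141, -0.028, 0.001]
contact_force: [0.5, 0.5, -1.5]
opening: 0.0491
grip_force: 0.0
grip [ 414  196   68   34 1599] [448.  212.2] [ 0.6077 -0.228   0.014 ] [68 34]
grip [ 297  201   46   29 1185] [319.2 216.3] [ 0.6066 -0.161   0.014 ] [46 29]
dial [ 373    0   83  110 5572] [415.3  55. ] [ 0.6807 -0.2019  0.024 ] [ 83 110]
dial [ 287   31   71  176 5186] [321.2  94.2] [ 0.6662 -0.163   0.024 ] [ 71 176]
dial [ 444  208   17   75 1258] [452.1 244.7] [ 0.5941 -0.2273  0.024 ] [17 75]
dial [310 313  16  23 358] [317.4 323.7] [ 0.5472 -0.1589  0.024 ] [16 23]
(array([ 0.58441137, -0.16154621,  0.01053111]), array([[ 9.99836090e-01, -1.80221903e-02,  1.73005687e-03],
       [-1.80210552e-02, -9.99837383e-01, -6.69449619e-04],
       [ 1.74184048e-03,  6.38162439e-04, -9.99998279e-01]]))
```

```bash
python3 -m handwheel '[{"gripper":-0.15,"offset":[0,0,3],"rotation":[0,0,0]},{"gripper":-0.15,"offset":[0,0,6],"rotation":[0,0,0]},{"gripper":0.3,"offset":[0,0,6],"rotation":[0,0,0]},{"gripper":1,"offset":[0,0,6],"rotation":[0,0,0]},{"gripper":1,"offset":[0,0,6],"rotation":[0,0,0]},{"gripper":1,"offset":[0,0,6],"rotation":[0,0,0]},{"gripper":1,"offset":[0,0,6],"rotation":[0,0,0]},{"gripper":1,"offset":[0,0,6],"rotation":[0,0,0]}]' 20
python3 -m handwheel '[{"gripper":1,"offset":[0,0,0],"rotation":[0,0,0]},{"gripper":1,"offset":[0,0,-10],"rotation":[0,0,0]},{"gripper":1,"offset":[0,0,-30],"rotation":[0,0,0]},{"gripper":1,"offset":[0,0,-70],"rotation":[0,0,0]},{"gripper":1,"offset":[0,0,-110],"rotation":[0,0,0]},{"gripper":1,"offset":[0,0,-140],"rotation":[0,0,0]},{"gripper":1,"offset":[0,0,-140],"rotation":[0,0,0]},{"gripper":1,"offset":[0,0,-140],"rotation":[0,0,0]}]' 20
python3 -c "
from h import *
print(tool()[0]);rel([.496,.143,.145],-.004)"
```

```text
t: 31.95
tool_pos: [0.5836, -0.1614, 0.0034]
tool_rot: [3.141, -0.029, 0.0]
contact_force: [0.9, -1.1, 0.1]
opening: 0.0231
grip_force: 20.0
t: 32.95
tool_pos: [0.5829, -0.1611, 0.1426]
tool_rot: [-3.141, 0.029, 0.002]
contact_force: [-0.6, -0.0, -2.5]
opening: 0.0231
grip_force: 19.8
[ 0.58294034 -0.16110337  0.14262319]
offset mm [ -92.5 -302.5   -2.1]
rot [-0.     0.001 -0.014]
```

```bash
python3 -m handwheel '[{"gripper":1,"offset":[-15,-50,0],"rotation":[0,0,-0.014]},{"gripper":1,"offset":[-31,-105,0],"rotation":[0,0,-0.014]},{"gripper":1,"offset":[-48,-160,0],"rotation":[0,0,-0.014]},{"gripper":1,"offset":[-65,-215,0],"rotation":[0,0,-0.014]},{"gripper":1,"offset":[-80,-265,0],"rotation":[0,0,-0.014]},{"gripper":1,"offset":[-92.5,-302.5,0],"rotation":[0,0,-0.014]},{"gripper":1,"offset":[-92.5,-302.5,20],"rotation":[0,0,-0.014]},{"gripper":1,"offset":[-92.5,-302.5,40],"rotation":[0,0,-0.014]}]' 20
python3 -m handwheel '[{"gripper":1,"offset":[0,0,10],"rotation":[0,0,0]},{"gripper":1,"offset":[0,0,20],"rotation":[0,0,0]},{"gripper":1,"offset":[0,0,20],"rotation":[0,0,0]},{"gripper":1,"offset":[0,0,20],"rotation":[0,0,0]},{"gripper":1,"offset":[0,0,20],"rotation":[0,0,0]},{"gripper":1,"offset":[0,0,20],"rotation":[0,0,0]},{"gripper":1,"offset":[0,0,20],"rotation":[0,0,0]},{"gripper":1,"offset":[0,0,20],"rotation":[0,0,0]}]' 20
python3 -c "
from h import *
print(tool()[0]);rel([.496,.1433,.031],-.004)"
```

```text
t: 33.95
tool_pos: [0.4953, 0.1424, 0.1006]
tool_rot: [3.141, -0.005, -0.005]
contact_force: [0.1, -0.1, -1.8]
opening: 0.0232
grip_force: 20.0
t: 34.95
tool_pos: [0.4966, 0.1428, 0.0835]
tool_rot: [-3.142, 0.006, -0.0]
contact_force: [-1.0, 0.3, -1.7]
opening: 0.0228
grip_force: 20.0
[0.49661697 0.1427909  0.08346944]
offset mm [-0.6 -0.5 52.5]
rot [-0. -0. -0.]
```

```bash
python3 -m handwheel '[{"gripper":1,"offset":[0,-0.5,10],"rotation":[0,0,0]},{"gripper":1,"offset":[0,-0.5,20],"rotation":[0,0,0]},{"gripper":1,"offset":[0,-0.5,30],"rotation":[0,0,0]},{"gripper":1,"offset":[0,-0.5,40],"rotation":[0,0,0]},{"gripper":1,"offset":[0,-0.5,46],"rotation":[0,0,0]},{"gripper":1,"offset":[0,-0.5,49],"rotation":[0,0,0]},{"gripper":1,"offset":[0,-0.5,51],"rotation":[0,0,0]},{"gripper":1,"offset":[0,-0.5,52],"rotation":[0,0,0]}]' 20
python3 -m handwheel '[{"gripper":1,"offset":[0,0,1],"rotation":[0,0,0]},{"gripper":1,"offset":[0,0,2],"rotation":[0,0,0]},{"gripper":1,"offset":[0,0,2.5],"rotation":[0,0,0]},{"gripper":1,"offset":[0,0,2.5],"rotation":[0,0,0]},{"gripper":1,"offset":[0,0,2.5],"rotation":[0,0,0]},{"gripper":1,"offset":[0,0,2.5],"rotation":[0,0,0]},{"gripper":1,"offset":[0,0,2.5],"rotation":[0,0,0]},{"gripper":1,"offset":[0,0,2.5],"rotation":[0,0,0]}]' 20
```

```text
t: 35.95
tool_pos: [0.4968, 0.1433, 0.0316]
tool_rot: [-3.141, 0.007, -0.001]
contact_force: [0.4, 0.3, -1.5]
opening: 0.0229
grip_force: 20.0
t: 36.95
tool_pos: [0.4969, 0.1433, 0.0302]
tool_rot: [3.141, -0.006, 0.0]
contact_force: [-5.0, -0.8, 6.7]
opening: 0.0229
grip_force: 20.8
```

```bash
python3 -m handwheel '[{"gripper":-0.15,"offset":[0,0,-2],"rotation":[0,0,0]},{"gripper":-0.15,"offset":[0,0,-2],"rotation":[0,0,0]},{"gripper":-0.15,"offset":[0,0,-2],"rotation":[0,0,0]},{"gripper":-0.15,"offset":[0,0,-15],"rotation":[0,0,0]},{"gripper":-0.15,"offset":[0,0,-60],"rotation":[0,0,0]},{"gripper":-0.15,"offset":[0,10,-110],"rotation":[0,0,0]},{"gripper":-0.15,"offset":[-10,50,-150],"rotation":[0,0,0]},{"gripper":-0.15,"offset":[-20,100,-170],"rotation":[0,0,0]}]' 20
python3 -m handwheel '[{"gripper":-0.15,"offset":[-10,55,0],"rotation":[0,0,-0.03]},{"gripper":-0.15,"offset":[-20,110,0],"rotation":[0,0,-0.06]},{"gripper":-0.15,"offset":[-27,165,0],"rotation":[0,0,-0.1]},{"gripper":-0.15,"offset":[-27,220,0],"rotation":[0,0,-0.12]},{"gripper":-0.15,"offset":[-27,265,0],"rotation":[0,0,-0.12]},{"gripper":-0.15,"offset":[-27,283,0],"rotation":[0,0,-0.12]},{"gripper":-0.15,"offset":[-27,283,0],"rotation":[0,0,-0.12]},{"gripper":-0.15,"offset":[-27,283,0],"rotation":[0,0,-0.12]}]' 20
python3 -c "
from h import *
w=look('w13',.024,.014);print(tool())"
```

```text
t: 37.95
tool_pos: [0.4773, 0.0428, 0.2032]
tool_rot: [3.141, -0.003, 0.01]
contact_force: [0.0, 0.7, -0.7]
opening: 0.0492
grip_force: 0.0
t: 38.95
tool_pos: [0.4481, -0.2383, 0.1989]
tool_rot: [-3.136, -0.184, -0.0]
contact_force: [0.5, -0.0, -0.3]
opening: 0.0492
grip_force: 0.0
grip [  30    0   39   57 1773] [49.4 27. ] [0.5704 0.0547 0.014 ] [39 57]
grip [ 321  103   21   55 1126] [331.1 129.8] [ 0.5026 -0.2438  0.014 ] [21 55]
dial [ 17   0  19  51 639] [26.4 24.5] [0.5686 0.0682 0.024 ] [19 51]
dial [ 316   20   31   81 1047] [331.1  50. ] [ 0.5811 -0.2333  0.024 ] [31 81]
dial [   0  148   64   47 2562] [ 30.8 171.3] [0.4174 0.0912 0.024 ] [64 47]
dial [317 174  30  30 667] [331.4 189.7] [ 0.4358 -0.2524  0.024 ] [30 30]
(array([ 0.44815144, -0.23814393,  0.19888942]), array([[ 9.93100078e-01,  1.17269925e-01, -8.18610746e-07],
       [ 1.17269911e-01, -9.93099956e-01,  4.95764479e-04],
       [ 5.73253008e-05, -4.92439741e-04, -9.99999877e-01]]))
```

```bash
python3 -m handwheel '[{"gripper":-0.15,"offset":[25,6,30],"rotation":[0,0,-0.01]},{"gripper":-0.15,"offset":[54,12,70],"rotation":[0,0,-0.01]},{"gripper":-0.15,"offset":[54,12,110],"rotation":[0,0,-0.01]},{"gripper":-0.15,"offset":[54,12,145],"rotation":[0,0,-0.01]},{"gripper":-0.15,"offset":[54,12,170],"rotation":[0,0,-0.01]},{"gripper":-0.15,"offset":[54,12,185],"rotation":[0,0,-0.01]},{"gripper":-0.15,"offset":[54,12,190],"rotation":[0,0,-0.01]},{"gripper":-0.15,"offset":[54,12,190],"rotation":[0,0,-0.01]}]' 20
python3 -c "
from h import *
w=look('w14',.024,.014);print(tool())"
```

```text
t: 40.0
tool_pos: [0.5035, -0.2452, 0.0095]
tool_rot: [3.135, 0.198, 0.001]
contact_force: [-0.2, 0.8, -0.6]
opening: 0.0492
grip_force: 0.0
grip [ 295  201   46   29 1168] [318.  216.5] [ 0.5258 -0.2411  0.014 ] [46 29]
dial [ 281   30   72  177 5227] [316.7  93.6] [ 0.585  -0.2332  0.024 ] [ 72 177]
dial [311 315  16  22 337] [318.6 325.1] [ 0.4663 -0.2488  0.024 ] [16 22]
(array([ 0.50381119, -0.2455229 ,  0.01000474]), array([[ 9.92066131e-01,  1.25707047e-01,  1.59073901e-03],
       [ 1.25708688e-01, -9.92066717e-01, -9.76919694e-04],
       [ 1.45531354e-03,  1.16913865e-03, -9.99998258e-01]]))
```

```bash
python3 -m handwheel '[{"gripper":-0.15,"offset":[0,-1,3],"rotation":[0,0,0]},{"gripper":-0.15,"offset":[0,-1,6],"rotation":[0,0,0]},{"gripper":0.3,"offset":[0,-1,6],"rotation":[0,0,0]},{"gripper":1,"offset":[0,-1,6],"rotation":[0,0,0]},{"gripper":1,"offset":[0,-1,6],"rotation":[0,0,0]},{"gripper":1,"offset":[0,-1,6],"rotation":[0,0,0]},{"gripper":1,"offset":[0,-1,6],"rotation":[0,0,0]},{"gripper":1,"offset":[0,-1,6],"rotation":[0,0,0]}]' 20
python3 -m handwheel '[{"gripper":1,"offset":[0,0,0],"rotation":[0,0,0]},{"gripper":1,"offset":[0,0,-10],"rotation":[0,0,0]},{"gripper":1,"offset":[0,0,-30],"rotation":[0,0,0]},{"gripper":1,"offset":[0,0,-70],"rotation":[0,0,0]},{"gripper":1,"offset":[0,0,-110],"rotation":[0,0,0]},{"gripper":1,"offset":[0,0,-140],"rotation":[0,0,0]},{"gripper":1,"offset":[0,0,-140],"rotation":[0,0,0]},{"gripper":1,"offset":[0,0,-140],"rotation":[0,0,0]}]' 20
python3 -c "
from h import *
print(tool()[0]);rel([.496,.0833,.145],-.004)"
```

```text
t: 41.05
tool_pos: [0.5029, -0.2443, 0.0029]
tool_rot: [3.135, 0.198, 0.0]
contact_force: [-0.7, 0.3, 0.5]
opening: 0.023
grip_force: 19.8
t: 42.05
tool_pos: [0.5023, -0.2439, 0.1422]
tool_rot: [-3.135, -0.197, 0.001]
contact_force: [-0.6, -0.6, -1.9]
opening: 0.0227
grip_force: 19.9
[ 0.50233655 -0.2438651   0.1421514 ]
offset mm [  34.8 -325.4   -2.6]
rot [-0.001  0.001  0.13 ]
```

```bash
python3 -m handwheel '[{"gripper":1,"offset":[5,-50,0],"rotation":[0,0,0.03]},{"gripper":1,"offset":[12,-110,0],"rotation":[0,0,0.06]},{"gripper":1,"offset":[18,-170,0],"rotation":[0,0,0.1]},{"gripper":1,"offset":[24,-230,0],"rotation":[0,0,0.13]},{"gripper":1,"offset":[30,-285,0],"rotation":[0,0,0.13]},{"gripper":1,"offset":[35,-325.5,0],"rotation":[0,0,0.13]},{"gripper":1,"offset":[35,-325.5,20],"rotation":[0,0,0.13]},{"gripper":1,"offset":[35,-325.5,40],"rotation":[0,0,0.13]}]' 20
python3 -m handwheel '[{"gripper":1,"offset":[0,0,10],"rotation":[0,0,0]},{"gripper":1,"offset":[0,0,20],"rotation":[0,0,0]},{"gripper":1,"offset":[0,0,20],"rotation":[0,0,0]},{"gripper":1,"offset":[0,0,20],"rotation":[0,0,0]},{"gripper":1,"offset":[0,0,20],"rotation":[0,0,0]},{"gripper":1,"offset":[0,0,20],"rotation":[0,0,0]},{"gripper":1,"offset":[0,0,20],"rotation":[0,0,0]},{"gripper":1,"offset":[0,0,20],"rotation":[0,0,0]}]' 20
python3 -c "
from h import *
print(tool()[0]);rel([.496,.0833,.030],-.004)"
```

```text
t: 43.05
tool_pos: [0.4953, 0.0839, 0.1003]
tool_rot: [3.141, -0.004, -0.005]
contact_force: [0.2, 0.1, -0.9]
opening: 0.0232
grip_force: 20.1
t: 44.05
tool_pos: [0.4968, 0.0831, 0.0829]
tool_rot: [-3.142, 0.007, -0.0]
contact_force: [-0.0, -0.6, -1.1]
opening: 0.0231
grip_force: 20.1
[0.49676573 0.08309249 0.0829412 ]
offset mm [-0.8 -0.2 52.9]
rot [-0. -0. -0.]
```

```bash
python3 -m handwheel '[{"gripper":1,"offset":[0,0,10],"rotation":[0,0,0]},{"gripper":1,"offset":[0,0,20],"rotation":[0,0,0]},{"gripper":1,"offset":[0,0,30],"rotation":[0,0,0]},{"gripper":1,"offset":[0,0,40],"rotation":[0,0,0]},{"gripper":1,"offset":[0,0,46],"rotation":[0,0,0]},{"gripper":1,"offset":[0,0,49],"rotation":[0,0,0]},{"gripper":1,"offset":[0,0,51],"rotation":[0,0,0]},{"gripper":1,"offset":[0,0,52],"rotation":[0,0,0]}]' 20
python3 -m handwheel '[{"gripper":1,"offset":[0,0,1],"rotation":[0,0,0]},{"gripper":1,"offset":[0,0,2],"rotation":[0,0,0]},{"gripper":1,"offset":[0,0,2.5],"rotation":[0,0,0]},{"gripper":1,"offset":[0,0,2.5],"rotation":[0,0,0]},{"gripper":1,"offset":[0,0,2.5],"rotation":[0,0,0]},{"gripper":1,"offset":[0,0,2.5],"rotation":[0,0,0]},{"gripper":1,"offset":[0,0,2.5],"rotation":[0,0,0]},{"gripper":1,"offset":[0,0,2.5],"rotation":[0,0,0]}]' 20
```

```text
t: 45.05
tool_pos: [0.497, 0.0831, 0.0311]
tool_rot: [-3.142, 0.007, -0.001]
contact_force: [0.9, -0.6, -1.1]
opening: 0.0235
grip_force: 20.1
t: 46.05
tool_pos: [0.4971, 0.0831, 0.0297]
tool_rot: [3.141, -0.006, -0.0]
contact_force: [-4.8, -0.2, 6.0]
opening: 0.0232
grip_force: 20.9
```

```bash
python3 -m handwheel '[{"gripper":-0.15,"offset":[0,0,-2],"rotation":[0,0,0]},{"gripper":-0.15,"offset":[0,0,-2],"rotation":[0,0,0]},{"gripper":-0.15,"offset":[0,0,-2],"rotation":[0,0,0]},{"gripper":-0.15,"offset":[0,0,-15],"rotation":[0,0,0]},{"gripper":-0.15,"offset":[0,0,-60],"rotation":[0,0,0]},{"gripper":-0.15,"offset":[0,0,-110],"rotation":[0,0,0]},{"gripper":-0.15,"offset":[-10,-40,-150],"rotation":[0,0,0]},{"gripper":-0.15,"offset":[-20,-80,-170],"rotation":[0,0,0]}]' 20
python3 -m handwheel '[{"gripper":-0.15,"offset":[-15,-40,0],"rotation":[0,0,0]},{"gripper":-0.15,"offset":[-25,-40,0],"rotation":[0,0,0]},{"gripper":-0.15,"offset":[-25,-40,0],"rotation":[0,0,0]},{"gripper":-0.15,"offset":[-25,-40,0],"rotation":[0,0,0]},{"gripper":-0.15,"offset":[-25,-40,0],"rotation":[0,0,0]},{"gripper":-0.15,"offset":[-25,-40,0],"rotation":[0,0,0]},{"gripper":-0.15,"offset":[-25,-40,0],"rotation":[0,0,0]},{"gripper":-0.15,"offset":[-25,-40,0],"rotation":[0,0,0]}]' 20
python3 -c "
from h import *
w=img('wrist','w15');print(tool()[0]);rel([.6315,.2035,.066],0);print(proj(w,[[.6315,.2035,.09]]))"
```

```text
t: 47.05
tool_pos: [0.4783, 0.1641, 0.2028]
tool_rot: [-3.14, 0.009, -0.009]
contact_force: [-0.1, 0.3, -0.6]
opening: 0.049
grip_force: 0.0
t: 48.05
tool_pos: [0.4523, 0.2032, 0.1983]
tool_rot: [3.142, -0.007, -0.0]
contact_force: [-0.1, -0.3, -0.2]
opening: 0.0493
grip_force: 0.0
[0.45231249 0.20324373 0.19836264]
offset mm [179.2  -1.  132.4]
rot [-0.     0.    -0.004]
[[319.04804047 -37.93541062]]
```

View pics/w15.png

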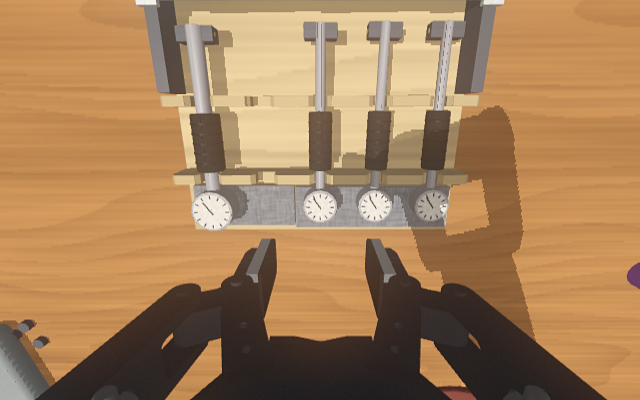

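All four gauges lie face up and look home in lanes 0, 2, 3 and 4, dials on the felt. Now the keeper.

```bash
python3 -m handwheel '[{"gripper":-0.15,"offset":[50,0,0],"rotation":[0,0,0]},{"gripper":-0.15,"offset":[100,0,0],"rotation":[0,0,0]},{"gripper":-0.15,"offset":[145,0,0],"rotation":[0,0,0]},{"gripper":-0.15,"offset":[170,0,0],"rotation":[0,0,0]},{"gripper":-0.15,"offset":[179,0,0],"rotation":[0,0,0]},{"gripper":-0.15,"offset":[179,0,10],"rotation":[0,0,0]},{"gripper":-0.15,"offset":[179,0,35],"rotation":[0,0,0]},{"gripper":-0.15,"offset":[179,0,60],"rotation":[0,0,0]}]' 20
python3 -m handwheel '[{"gripper":-0.15,"offset":[0,0,25],"rotation":[0,0,0]},{"gripper":-0.15,"offset":[0,0,50],"rotation":[0,0,0]},{"gripper":-0.15,"offset":[0,0,65],"rotation":[0,0,0]},{"gripper":-0.15,"offset":[0,0,71],"rotation":[0,0,0]},{"gripper":-0.15,"offset":[0,0,71],"rotation":[0,0,0]},{"gripper":0.4,"offset":[0,0,71],"rotation":[0,0,0]},{"gripper":1,"offset":[0,0,71],"rotation":[0,0,0]},{"gripper":1,"offset":[0,0,71],"rotation":[0,0,0]}]' 20
python3 -m handwheel '[{"gripper":1,"offset":[0,0,0],"rotation":[0,0,0]},{"gripper":1,"offset":[-7,0,0],"rotation":[0,0,0]},{"gripper":1,"offset":[-14,0,0],"rotation":[0,0,0]},{"gripper":1,"offset":[-21,0,0],"rotation":[0,0,0]},{"gripper":1,"offset":[-28,0,0],"rotation":[0,0,0]},{"gripper":1,"offset":[-35,0,0],"rotation":[0,0,0]},{"gripper":1,"offset":[-40,0,0],"rotation":[0,0,0]},{"gripper":1,"offset":[-40,0,0],"rotation":[0,0,0]}]' 20
```

```text
t: 49.1
tool_pos: [0.6299, 0.2028, 0.1374]
tool_rot: [-3.142, 0.006, 0.001]
contact_force: [-1.2, -0.0, 0.7]
opening: 0.0491
grip_force: 0.0
t: 50.1
tool_pos: [0.6321, 0.2033, 0.0688]
tool_rot: [-3.14, 0.007, -0.003]
contact_force: [-0.1, 2.6, 3.5]
opening: 0.0188
grip_force: 21.9
t: 51.1
tool_pos: [0.5914, 0.2034, 0.0687]
tool_rot: [-3.14, 0.006, -0.003]
contact_force: [-0.7, 5.1, 6.9]
opening: 0.0189
grip_force: 22.2
```

```bash
python3 -m handwheel '[{"gripper":1,"offset":[-5,0,0],"rotation":[0,0,0]},{"gripper":1,"offset":[-10,0,0],"rotation":[0,0,0]},{"gripper":1,"offset":[-15,0,0],"rotation":[0,0,0]},{"gripper":1,"offset":[-19,0,0],"rotation":[0,0,0]},{"gripper":1,"offset":[-22,0,0],"rotation":[0,0,0]},{"gripper":1,"offset":[-24,0,0],"rotation":[0,0,0]},{"gripper":1,"offset":[-25,0,0],"rotation":[0,0,0]},{"gripper":1,"offset":[-25,0,0],"rotation":[0,0,0]}]' 20
python3 -m handwheel '[{"gripper":1,"offset":[-1,0,0],"rotation":[0,0,0]},{"gripper":1,"offset":[-2,0,0],"rotation":[0,0,0]},{"gripper":1,"offset":[-3,0,0],"rotation":[0,0,0]},{"gripper":1,"offset":[-3,0,0],"rotation":[0,0,0]},{"gripper":1,"offset":[-3,0,0],"rotation":[0,0,0]},{"gripper":1,"offset":[-3,0,0],"rotation":[0,0,0]},{"gripper":1,"offset":[-3,0,0],"rotation":[0,0,0]},{"gripper":1,"offset":[-3,0,0],"rotation":[0,0,0]}]' 20
```

```text
t: 52.1
tool_pos: [0.5671, 0.2035, 0.0688]
tool_rot: [-3.14, 0.007, -0.005]
contact_force: [1.6, 4.3, 5.9]
opening: 0.0191
grip_force: 22.2
t: 53.1
tool_pos: [0.5671, 0.2035, 0.0689]
tool_rot: [-3.139, 0.007, -0.017]
contact_force: [12.0, 5.1, -2.2]
opening: 0.0189
grip_force: 21.5
```

```bash
python3 -m handwheel '[{"gripper":1,"offset":[2,0,0],"rotation":[0,0,0]},{"gripper":-0.15,"offset":[3,0,0],"rotation":[0,0,0]},{"gripper":-0.15,"offset":[3,0,0],"rotation":[0,0,0]},{"gripper":-0.15,"offset":[3,0,0],"rotation":[0,0,0]},{"gripper":-0.15,"offset":[3,0,-20],"rotation":[0,0,0]},{"gripper":-0.15,"offset":[0,0,-70],"rotation":[0,0,0]},{"gripper":-0.15,"offset":[-40,0,-120],"rotation":[0,0,0]},{"gripper":-0.15,"offset":[-80,0,-150],"rotation":[0,0,0]}]' 20
python3 -m handwheel '[{"gripper":-0.15,"offset":[-40,0,0],"rotation":[0,0,0]},{"gripper":-0.15,"offset":[-60,0,0],"rotation":[0,0,0]},{"gripper":-0.15,"offset":[-60,0,0],"rotation":[0,0,0]},{"gripper":-0.15,"offset":[-60,0,0],"rotation":[0,0,0]},{"gripper":-0.15,"offset":[-60,0,0],"rotation":[0,0,0]},{"gripper":-0.15,"offset":[-60,0,0],"rotation":[0,0,0]},{"gripper":-0.15,"offset":[-60,0,0],"rotation":[0,0,0]},{"gripper":-0.15,"offset":[-60,0,0],"rotation":[0,0,0]}]' 20
python3 -c "
from h import *
a=img('wrist')['image'];b=img('top')['image']
cv2.imwrite('pics/fin.png',cv2.resize(np.vstack([a[:260],b[60:320]])[:,:,::-1],None,fx=1.15,fy=1.15))"
```

```text
t: 54.1
tool_pos: [0.4837, 0.2033, 0.2222]
tool_rot: [-3.14, 0.007, -0.008]
contact_force: [0.8, -0.7, 0.4]
opening: 0.0492
grip_force: 0.0
t: 55.1
tool_pos: [0.4233, 0.2034, 0.2172]
tool_rot: [3.141, -0.007, -0.001]
contact_force: [0.0, -0.7, 0.0]
opening: 0.0488
grip_force: 0.0
```

View pics/fin.png

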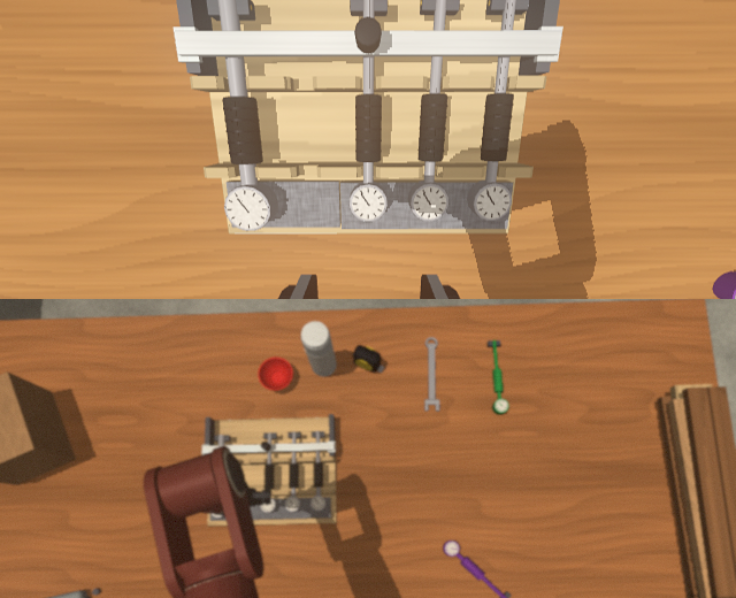

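The keeper is closed over four seated gauges, no wanted gauge is left on the bench, and the other things are where they were.

```bash
python3 -c "
from station import ctrl
print(ctrl.finish_job())"
```

```text
the job is handed in; nothing more can be done
None
```

I handed the job in at about 55 s: all four gauges on the bench (one large, three small) are seated face up in lanes 0, 2, 3 and 4, and the keeper is closed over them. The grip read up to 21.6 N on the gauges.

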